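# Mincer plates to the drying bay

### The arm

A 7-joint arm with a two-finger parallel gripper is mounted at the origin on the work surface. World frame = base frame: x ahead of the robot, y to its left, z up, the work surface at z = 0. Lengths are in m, angles in rad, forces in N, time in s.
With the tool pointing down it reaches from about 0.4 to 0.875 m from the base axis. Payload 19.3 kg.
Tool frame: the origin (TCP) lies midway between the tips of the shut fingers; the grasp point (between the pads) lies 19 mm behind it; z points along the fingers, y is the line along which they close (so a half turn about z gives the same grasp; the last joint's range is limited). The gripper opens to 85 mm and grips with 20 to 120 N. Pads are 22 mm wide; open, the fingers measure 114 mm over their backs; the gripper's body (76 mm by 85 mm) begins 54 mm behind the grasp point. The pads swing forward as they close: fully open they stand 13 mm farther back than shut.
Start: joints at [-1.3, 0.521, -0.036, 1.599, 0.021, 1.021, -0.113], TCP at [0.209, 0.589, 0.231] pointing down, gripper open.
Joint ranges: [-2.91, 2.91], [-0.3, 2.13], [-1.5, 1.42], [0.17, 2.43], [-1.26, 4.41], [0.16, 1.93], [-2.52, 2.52]. Speed limits (rad/s): [1.89, 1.89, 2.39, 2.39, 3.01, 3.01, 3.01].

### API

Orientations are given as [roll, pitch, yaw] about the fixed x, y, z axes, in that order (R = Rz(yaw) Ry(pitch) Rx(roll)).
In Python, from workcell import * gives the robot as it stands. The module is installed in compiled form; this text tells all that it offers.
- The arm moves only by the tool play_rows, never from a script. Its argument "deltas" is a list of rows, each a list of 7 numbers: the shift along the tool's x, y, z in units of 500 mm (1.0 is 500 mm), then the turn, a rotation vector about the tool's x, y, z in units of 120 degrees (1.0 is 120 degrees), then the closure, from 0 (fully open) to 1 (shut). A call has 1 to 10 rows; each row is the pose to reach, as a shift and turn from the pose commanded when the call began, along the tool's axes at that moment; what a row does not reach only later rows make up. A row lasts 1/10 s, in which the tool goes at most 50 mm and 8.59 degrees, less where a joint would pass 70% of its speed; a pose out of reach is approached as far as the arm can. A call with a number of a shift or a turn outside -1 to 1 is refused whole. A call with a gripper value outside its range is refused whole. The fingers move at their own pace and stop on an object; "newtons" is the grip in N (left out, the last holds). Time passes only in rows, so rows that repeat a pose let the fingers close. It gives the time, the measured TCP pose, the force, the opening and the grip force at its end, in the units of the state.
- observe(): the state, without advancing time (a new reading comes with each control period).
- grab_frame(name): name is "scene" or "top" or "wrist"; returns the picture (384x512x3 uint8, red, green, blue); there is no depth.
- get_calibration(name): a dict with "fovy" (degrees; the focal length in pixels is half the picture's height over the tangent of half this angle, whatever the lens; pixels are square), "cx", "cy" (the principal point, pixels), "xyz" and "rotation" of the camera in the world. Camera axes: x right, y down, z forward; pixel columns grow to the right and rows downward; lengths in m; the calibration is good to about 2 mm. The wrist camera is an equidistant fisheye: a pixel r from the principal point sees the ray r / f radians off the axis. A picture is of the moment at which its call begins: read the wrist's pose just before it. get_calibration takes no time and is no camera call; for the wrist camera it gives the pose at the moment of the call.
- job_done(): hands the job in; it is judged then, once.
The state is a dict: "clock": time; "qpos": joint angles; "qd": joint speeds; "joint_efforts": joint torques, N m; "position": TCP position; "tool_rot": TCP orientation; "force": force on the tool from outside, world axes, zero at the start; "moment": the same for the moment, N m; "grip_width": finger opening in m; "finger_force": force on a finger pad.
Only numpy, scipy, OpenCV 4.12 (cv2) and the standard library are available. Lean on these libraries where they do the work, as an engineer would, in place of code of your own. Each camera call takes 0.05 s, during which the arm holds its last target. There are 200 camera calls.

### The job

Set the drip pan flat inside the drying bay and thread every mincer plate standing in the two racks onto the skewer, lifting them off the racks together as one stack without the gripper ever pinching or pushing the clean plates themselves. Hang the loaded skewer in the notches of the bay's two side walls, handle outside the right-hand wall (seen from the robot), with all the plates hanging between the walls, let go of it, and only then push the door fully shut so that it clicks onto its catch. Leave everything else on the worktop where it is.

Things in the scene. Friction and masses are not known exactly. Their poses are not given: they have to be found in the camera images.
- rack_a: near drainer rack, fixed: wire, 64 mm long (along its y), 48 mm wide, 26 mm high, with slots at y = -15, 0 and +15 mm in which plates stand upright in a row; holds 1 to 3. Origin: middle of its underside, on the worktop. Its y axis is along the plates' holes, whose centres are 38 mm above the worktop
- rack_b: far drainer rack, fixed: wire, 64 mm long (along its y), 48 mm wide, 26 mm high, with slots at y = -15, 0 and +15 mm in which plates stand upright in a row; holds 1 to 3. Origin: middle of its underside, on the worktop. Its y axis is along the plates' holes, whose centres are 38 mm above the worktop
- plate0: steel mincer plate, a perforated disc 56 mm across, 8 mm thick, with a plain centre hole 20 mm across; about 45 g. Origin: centre of the hole; its y axis is the hole's axis. If present it starts upright in rack a, slot y = -15 mm. Four to six of the six plates are present.
- plate1: steel mincer plate, a perforated disc 56 mm across, 8 mm thick, with a plain centre hole 20 mm across; about 45 g. Origin: centre of the hole; its y axis is the hole's axis. If present it starts upright in rack a, slot y = 0 mm. Four to six of the six plates are present.
- plate2: steel mincer plate, a perforated disc 56 mm across, 8 mm thick, with a plain centre hole 20 mm across; about 45 g. Origin: centre of the hole; its y axis is the hole's axis. If present it starts upright in rack a, slot y = 15 mm. Four to six of the six plates are present.
- plate3: steel mincer plate, a perforated disc 56 mm across, 8 mm thick, with a plain centre hole 20 mm across; about 45 g. Origin: centre of the hole; its y axis is the hole's axis. If present it starts upright in rack b, slot y = -15 mm. Four to six of the six plates are present.
- plate4: steel mincer plate, a perforated disc 56 mm across, 8 mm thick, with a plain centre hole 20 mm across; about 45 g. Origin: centre of the hole; its y axis is the hole's axis. If present it starts upright in rack b, slot y = 0 mm. Four to six of the six plates are present.
- plate5: steel mincer plate, a perforated disc 56 mm across, 8 mm thick, with a plain centre hole 20 mm across; about 45 g. Origin: centre of the hole; its y axis is the hole's axis. If present it starts upright in rack b, slot y = 15 mm. Four to six of the six plates are present.
- skewer: steel skewer, loose on the worktop, 130 g. Origin: on the rod's axis at the front face of the handle (5 mm up at the start); x runs along the rod to the tip, z up. In mm: black handle block x -60..0, 24 wide (y), z -5..23; square shank 10 x 10, x 0..24; flange 22 wide, z -5..11, x 24..28; round rod, 8 across, to x 200, then a taper to the tip
- skewer_tip (a point): point of the skewer, on the rod's axis, 212 mm from the skewer's origin. Hung in the bay, the skewer lies along the bay's y axis, rod axis 60 mm up, tip to the bay's +y, its origin at about y = -83 mm in the bay's frame: the right wall stands in the 24 mm gap between handle and flange
- pan: loose shallow aluminium drip pan, 116 x 116 mm, rim 14 mm high, wall 3 mm, about 160 g, standing on the worktop. Origin: middle of its underside. On the middle of its -x edge stands an upright grip plate, 8 mm thick (x -58 to -50 mm), 40 mm wide (y), rising to 60 mm above the underside
- pan_grip (a point): middle of the top edge of the pan's grip plate, 54 mm to -x of the pan's origin and 60 mm above its underside.
- bay: drying bay, fixed: a white open-topped box, inside 136 x 136 mm, its floor is the worktop; 6 mm walls 78 mm high at back (+x), left (+y) and right (-y); the front (-x) has the door. Origin: on the worktop, middle of the inside. A notch open to the top is in the middle (x = 0) of each side wall. A grey blower, 110 mm wide, 85 mm high, stands behind the back wall
- notch_right (a point): middle of the bottom of the right wall's notch, 55 mm up; the notch is 16 mm wide (x) and takes the skewer's square shank.
- notch_left (a point): middle of the bottom of the left wall's notch, 56 mm up; the notch is 18 mm wide and takes the round rod.
- door (a joint): angle of the bay's door, rad: 0 = shut, grows as it opens towards the robot; starts 0.8 to 1.15. It turns easily about an upright hinge at the bay's front left corner and stays where left. In the last 0.1 rad a spring roller catch resists with a few N at the free edge (under 10), gives way at about 0.04 rad and then holds the door at 0
- door_hinge (a point): on the door's hinge axis, in the middle of the panel's thickness (bay frame x = -76, y = +73 mm), 40 mm up.
- door_edge (a point): on the outer face of the door near its free edge, 140 mm from the hinge axis and 40 mm up. The clear panel is 146 mm long from the hinge axis, 8 mm thick (4 mm to either side of the axis) and reaches from 2 to 72 mm up.
- jar: bystander, loose, not part of the job: lidded jar, 60 mm across, 90 mm high. Origin: under its middle.
- dish: bystander, loose, not part of the job: small white dish, 84 mm across, 22 mm high. Origin: under its middle.
- spatula: bystander, loose, not part of the job: wooden-handled spatula lying flat. Origin: under its middle.
- tub: bystander, loose, not part of the job: white tub, 90 x 120 x 60 mm. Origin: under its middle.
- cup: bystander, loose, not part of the job: steel cup, 72 mm across, 80 mm high. Origin: under its middle.
There are look-alikes about, which are no part of the job. What is shaped like the pan but pink is not meant.

How it is judged:
On the way, in this order (a step that is already met when the one before it is completed fails the run):
1. all the plates are on the skewer together and lifted clear of the racks (x of plate0 in the frame of skewer between 0.026 and 0.2 m and y of plate0 in the frame of skewer between -0.012 and 0.012 m and z of plate0 in the frame of skewer between -0.012 and 0.012 m and height (world z) of each of plate0, plate1, plate2, plate3, plate4, plate5 above 0.07 m and x of plate1 in the frame of skewer between 0.026 and 0.2 m and y of plate1 in the frame of skewer between -0.012 and 0.012 m and z of plate1 in the frame of skewer between -0.012 and 0.012 m and x of plate2 in the frame of skewer between 0.026 and 0.2 m and y of plate2 in the frame of skewer between -0.012 and 0.012 m and z of plate2 in the frame of skewer between -0.012 and 0.012 m and x of plate3 in the frame of skewer between 0.026 and 0.2 m and y of plate3 in the frame of skewer between -0.012 and 0.012 m and z of plate3 in the frame of skewer between -0.012 and 0.012 m and x of plate4 in the frame of skewer between 0.026 and 0.2 m and y of plate4 in the frame of skewer between -0.012 and 0.012 m and z of plate4 in the frame of skewer between -0.012 and 0.012 m and x of plate5 in the frame of skewer between 0.026 and 0.2 m and y of plate5 in the frame of skewer between -0.012 and 0.012 m and z of plate5 in the frame of skewer between -0.012 and 0.012 m), for 0.2 s.
2. the loaded skewer hangs in the bay's notches, released, with the door still open (x of skewer in the frame of bay between -0.01 and 0.01 m and y of skewer in the frame of bay between -0.094 and -0.072 m and z of skewer in the frame of bay between 0.055 and 0.066 m and x of skewer_tip in the frame of bay between -0.012 and 0.012 m and z of skewer_tip in the frame of bay between 0.053 and 0.068 m and contact force between the fingers and skewer below 0.2 N and x of plate0 in the frame of skewer between 0.026 and 0.2 m and y of plate0 in the frame of skewer between -0.012 and 0.012 m and z of plate0 in the frame of skewer between -0.012 and 0.012 m and y of plate0 in the frame of bay between -0.066 and 0.066 m and z of plate0 in the frame of bay between 0.045 and 0.066 m and x of plate1 in the frame of skewer between 0.026 and 0.2 m and y of plate1 in the frame of skewer between -0.012 and 0.012 m and z of plate1 in the frame of skewer between -0.012 and 0.012 m and y of plate1 in the frame of bay between -0.066 and 0.066 m and z of plate1 in the frame of bay between 0.045 and 0.066 m and x of plate2 in the frame of skewer between 0.026 and 0.2 m and y of plate2 in the frame of skewer between -0.012 and 0.012 m and z of plate2 in the frame of skewer between -0.012 and 0.012 m and y of plate2 in the frame of bay between -0.066 and 0.066 m and z of plate2 in the frame of bay between 0.045 and 0.066 m and x of plate3 in the frame of skewer between 0.026 and 0.2 m and y of plate3 in the frame of skewer between -0.012 and 0.012 m and z of plate3 in the frame of skewer between -0.012 and 0.012 m and y of plate3 in the frame of bay between -0.066 and 0.066 m and z of plate3 in the frame of bay between 0.045 and 0.066 m and x of plate4 in the frame of skewer between 0.026 and 0.2 m and y of plate4 in the frame of skewer between -0.012 and 0.012 m and z of plate4 in the frame of skewer between -0.012 and 0.012 m and y of plate4 in the frame of bay between -0.066 and 0.066 m and z of plate4 in the frame of bay between 0.045 and 0.066 m and x of plate5 in the frame of skewer between 0.026 and 0.2 m and y of plate5 in the frame of skewer between -0.012 and 0.012 m and z of plate5 in the frame of skewer between -0.012 and 0.012 m and y of plate5 in the frame of bay between -0.066 and 0.066 m and z of plate5 in the frame of bay between 0.045 and 0.066 m and value of joint door above 0.3 rad), for 0.3 s.
3. the door is shut on its catch (value of joint door below 0.02 rad), for 0.2 s.
At the end, for the whole second after the job is handed in: Skewer released, at rest in both notches (rod 55 to 66 mm up, within 10 mm sideways, right wall between handle and flange), every present plate on it between the side walls, pan flat on the worktop inside the bay, door seated below 0.02 rad (x of skewer in the frame of bay between -0.01 and 0.01 m and y of skewer in the frame of bay between -0.094 and -0.072 m and z of skewer in the frame of bay between 0.055 and 0.066 m and x of skewer_tip in the frame of bay between -0.012 and 0.012 m and z of skewer_tip in the frame of bay between 0.053 and 0.068 m and contact force between the fingers and skewer below 0.2 N and x of plate0 in the frame of skewer between 0.026 and 0.2 m and y of plate0 in the frame of skewer between -0.012 and 0.012 m and z of plate0 in the frame of skewer between -0.012 and 0.012 m and y of plate0 in the frame of bay between -0.066 and 0.066 m and z of plate0 in the frame of bay between 0.045 and 0.066 m and x of plate1 in the frame of skewer between 0.026 and 0.2 m and y of plate1 in the frame of skewer between -0.012 and 0.012 m and z of plate1 in the frame of skewer between -0.012 and 0.012 m and y of plate1 in the frame of bay between -0.066 and 0.066 m and z of plate1 in the frame of bay between 0.045 and 0.066 m and x of plate2 in the frame of skewer between 0.026 and 0.2 m and y of plate2 in the frame of skewer between -0.012 and 0.012 m and z of plate2 in the frame of skewer between -0.012 and 0.012 m and y of plate2 in the frame of bay between -0.066 and 0.066 m and z of plate2 in the frame of bay between 0.045 and 0.066 m and x of plate3 in the frame of skewer between 0.026 and 0.2 m and y of plate3 in the frame of skewer between -0.012 and 0.012 m and z of plate3 in the frame of skewer between -0.012 and 0.012 m and y of plate3 in the frame of bay between -0.066 and 0.066 m and z of plate3 in the frame of bay between 0.045 and 0.066 m and x of plate4 in the frame of skewer between 0.026 and 0.2 m and y of plate4 in the frame of skewer between -0.012 and 0.012 m and z of plate4 in the frame of skewer between -0.012 and 0.012 m and y of plate4 in the frame of bay between -0.066 and 0.066 m and z of plate4 in the frame of bay between 0.045 and 0.066 m and x of plate5 in the frame of skewer between 0.026 and 0.2 m and y of plate5 in the frame of skewer between -0.012 and 0.012 m and z of plate5 in the frame of skewer between -0.012 and 0.012 m and y of plate5 in the frame of bay between -0.066 and 0.066 m and z of plate5 in the frame of bay between 0.045 and 0.066 m and x of pan in the frame of bay between -0.016 and 0.016 m and y of pan in the frame of bay between -0.016 and 0.016 m and z of pan in the frame of bay below 0.006 m and angle between pan's own z axis and vertical below 0.06 rad and value of joint door below 0.02 rad and linear speed of each of skewer, pan below 0.03 m/s); the robot touches nothing.
It fails at once if a bystander is moved more than 40 mm (distance of jar from where it was at the start of the episode above 0.04 m or distance of dish from where it was at the start of the episode above 0.04 m or distance of spatula from where it was at the start of the episode above 0.04 m or distance of tub from where it was at the start of the episode above 0.04 m or distance of cup from where it was at the start of the episode above 0.04 m).
It fails at once if the gripper presses on a plate with more than 3 N (contact force between the fingers and plate0 above 3 N or contact force between the fingers and plate1 above 3 N or contact force between the fingers and plate2 above 3 N or contact force between the fingers and plate3 above 3 N or contact force between the fingers and plate4 above 3 N or contact force between the fingers and plate5 above 3 N).
Of plate0, plate1, plate2, plate3, plate4, plate5 only 4 to 6 are there at a start; the rules pass over those that are not, and their reading is None.
At some moment in a run one of skewer, pan may be knocked a few centimetres aside while the robot is not near it.
It also fails if it takes over 176 s, if anything falls off the work surface, if the arm or the gripper's body presses on something with over 40 N, if the wrist force passes 120 N, or if a joint passes its speed limit or range.

## Working session

There is one attempt and no reset: what is moved stays moved. The work goes in short steps, Python scripts to look and compute and a tool call to move; the robot and the scene stay as the last step left them, time stands still between calls to the robot, and variables do not carry over. Pictures are saved under pics/ and viewed, at most 14 in all, crops included, and the job is handed in when it is done.

Besides the shell and the picture viewer there is one more tool, called after ">>>" as a command line: name --pt "numbers of a row" for each row, then --argument value for the rest. play_rows: Moves the arm, as the interface text tells. Its arguments: {"type":"object","properties":{"deltas":{"type":"array"},"newtons":{"type":"number"}},"required":["deltas"]}

```bash
mkdir -p pics; ls; python3 - <<'E'
from workcell import *
import cv2
o=observe();print(o)
for n in("scene","top"):
    c=get_calibration(n);print(n,c)
    cv2.imwrite(f"pics/{n}0.png",cv2.resize(grab_frame(n)[:,:,::-1],(800,600),interpolation=cv2.INTER_CUBIC))
print(get_calibration("wrist"))
E
```

```text
pics
{'clock': 0.0, 'qpos': array([-1.30021754,  0.52203825, -0.03631078,  1.59997922,  0.02119432,
        1.0210859 , -0.11280573]), 'qd': array([-0.0001019 , -0.00105742, -0.0007155 ,  0.00086289,  0.00050488,
       -0.0004404 ,  0.00137389]), 'joint_efforts': array([-1.61689750e-03, -9.27094030e+01,  1.97933950e+00, -3.69932628e+01,
        1.77406211e-02,  8.24242656e-03,  3.91452545e-05]), 'position': array([0.20882169, 0.58874063, 0.23072112]), 'tool_rot': array([-3.14046974e+00,  8.26625999e-05,  2.80078030e+00]), 'force': array([ 0.160271  ,  0.20698221, -0.23669011]), 'moment': array([0.03399658, 0.04115996, 0.03038548]), 'finger_force': 0.0, 'grip_width': 0.08549162303869272}
scene {'fovy': 48.81137493624428, 'cx': 260.65050585993083, 'cy': 190.28690403747606, 'xyz': array([1.20560615, 0.04724889, 0.97009404]), 'rotation': array([-2.46421661, -0.01924338,  1.69874012])}
top {'fovy': 56.062322996844955, 'cx': 253.51936657794872, 'cy': 194.28729068384877, 'xyz': array([ 0.36227546, -0.00382916,  1.15197869]), 'rotation': array([-3.00656107e+00, -2.81626248e-03, -1.59931081e+00])}
{'fovy': 65.70646984690485, 'cx': 249.2988311875548, 'cy': 190.68339400797657, 'xyz': array([0.13397343, 0.61655471, 0.3734814 ]), 'rotation': array([2.82716849e+00, 1.14280821e-03, 1.23067422e+00])}
```

View pics/top0.png

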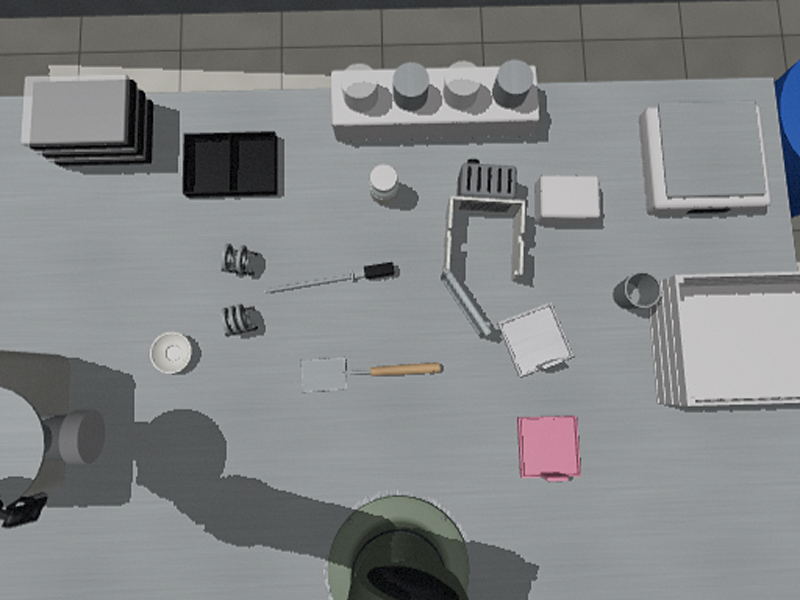

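View pics/scene0.png

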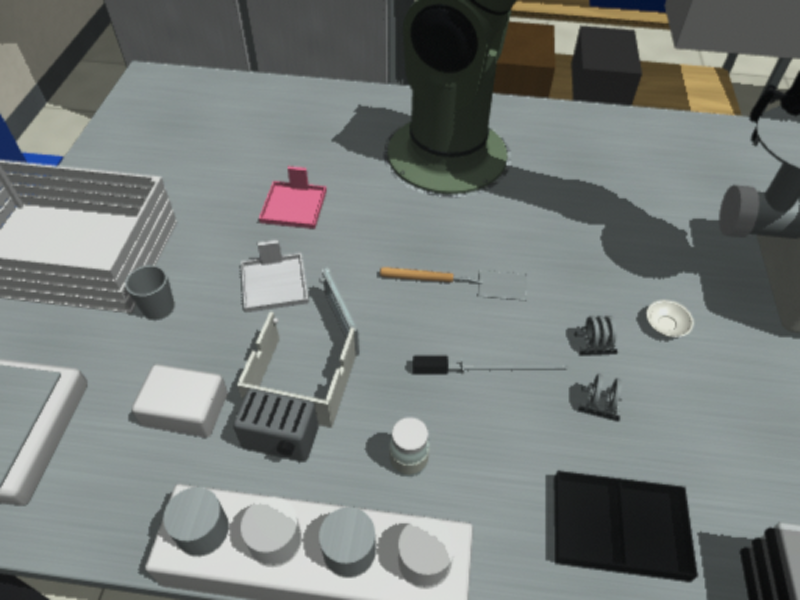

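Top view (800×600): silver pan at (537,340) with grip at (550,365). The pink look-alike is at (549,446) and isn't the one meant. Bay is at (487,245), with the door from (445,275) to (490,333). Skewer handle is at (380,270), its tip at (268,292). Racks: a at (240,320), b at (240,260).

```bash
cat > h.py <<'E'
from workcell import *
import numpy as np, cv2
from scipy.spatial.transform import Rotation as R
def cam(n):
    c=get_calibration(n); c['R']=R.from_euler('xyz',c['rotation']).as_matrix(); c['f']=192/np.tan(np.radians(c['fovy']/2)); c['n']=n; return c
def px2w(c,p,z):
    """pixel (512x384) -> world at height z"""
    u=np.array([p[0]-c['cx'],p[1]-c['cy']])
    if c['n']=='wrist':
        r=np.hypot(*u); t=r/c['f']; d=np.r_[u/r*np.sin(t),np.cos(t)]
    else: d=np.r_[u/c['f'],1]
    d=c['R']@d; return c['xyz']+d*(z-c['xyz'][2])/d[2]
def w2px(c,P):
    q=c['R'].T@(np.array(P)-c['xyz'])
    if c['n']=='wrist':
        r=np.hypot(q[0],q[1]); t=np.arctan2(r,q[2]); return np.array([c['cx'],c['cy']])+c['f']*t*q[:2]/r
    return np.array([c['cx'],c['cy']])+c['f']*q[:2]/q[2]
def delta(pos,rpy):
    """from current measured pose to target: row units"""
    o=observe(); A=R.from_euler('xyz',o['tool_rot'])
    d=A.inv().apply(np.array(pos)-o['position'])/0.5
    r=(A.inv()*R.from_euler('xyz',rpy)).as_rotvec()/np.radians(120)
    return np.round(np.r_[d,r],4)
def shot(n,name,crop=None,k=1.5625):
    c=cam(n); im=grab_frame(n)[:,:,::-1]
    if crop: x0,y0,x1,y1=crop; im=im[y0:y1,x0:x1]
    cv2.imwrite(f'pics/{name}.png',cv2.resize(im,None,fx=k,fy=k,interpolation=cv2.INTER_CUBIC)); return c
E
python3 - <<'E'
from h import *
np.set_printoptions(precision=4,suppress=True)
c=cam('top')
for n,p,z in [('pan1',(498,322),.014),('pan2',(549,305),.014),('pan3',(575,352),.014),('pan4',(520,377),.014),('grip',(550,365),.06),
 ('bayBL',(449,197),.078),('bayBR',(526,201),.078),('bayFL',(443,275),.078),('bayFR',(518,278),.078),('doorE',(490,333),.072),
 ('handleEnd',(398,270),.028),('flange',(355,276),.01),('tip',(268,292),.005),('ra',(240,320),.06),('rb',(240,260),.06),('dish',(172,352),.0),('jar',(384,180),.09),('tub',(570,197),.06)]:
    print(n,px2w(c,np.array(p)/1.5625,z))
o=observe();print(delta([.36,-.25,.32],[3.1416,0,-1.6]),R.from_euler('xyz',o['tool_rot']).as_matrix())
c=cam('wrist');A=R.from_euler('xyz',o['tool_rot']).as_matrix();print(A.T@(c['xyz']-o['position']),A.T@c['R'])
E
```

```text
pan1 [ 0.4732 -0.2171  0.014 ]
pan2 [ 0.505  -0.3229  0.014 ]
pan3 [ 0.4081 -0.3692  0.014 ]
pan4 [ 0.3613 -0.2553  0.014 ]
grip [ 0.3826 -0.3044  0.06  ]
bayBL [ 0.7174 -0.1214  0.078 ]
bayBR [ 0.705  -0.2731  0.078 ]
bayFL [ 0.5613 -0.1034  0.078 ]
bayFR [ 0.5514 -0.2484  0.078 ]
doorE [ 0.4467 -0.1897  0.072 ]
handleEnd [ 0.5835 -0.0171  0.028 ]
flange [0.5769 0.0715 0.01  ]
tip [0.5494 0.2515 0.005 ]
ra [0.4868 0.2936 0.06  ]
rb [0.606  0.2946 0.06  ]
dish [0.432  0.4477 0.    ]
jar [0.7514 0.0059 0.09  ]
tub [ 0.7167 -0.3665  0.06  ]
[-0.8456 -1.4802 -0.1769 -0.0004 -0.0004 -0.8988] [[-0.9425  0.3342 -0.0002]
 [ 0.3342  0.9425 -0.001 ]
 [-0.0001 -0.001  -1.    ]]
[ 0.0798  0.001  -0.1427] [[ 0.0007 -0.951  -0.3092]
 [ 1.      0.0007  0.0001]
 [ 0.0001 -0.3092  0.951 ]]
```

```bash
python3 - <<'E'
from h import *
print(delta([.53,.17,.30],[3.1416,0,1.70]))
E
```

```text
[-8.853e-01 -5.748e-01 -1.378e-01 -4.000e-04  3.000e-04  5.256e-01]
```

>>> play_rows --pt "-0.885 -0.575 -0.138 0 0 0.525 0" --pt "-0.885 -0.575 -0.138 0 0 0.525 0" --pt "-0.885 -0.575 -0.138 0 0 0.525 0" --pt "-0.885 -0.575 -0.138 0 0 0.525 0" --pt "-0.885 -0.575 -0.138 0 0 0.525 0" --pt "-0.885 -0.575 -0.138 0 0 0.525 0" --pt "-0.885 -0.575 -0.138 0 0 0.525 0" --pt "-0.885 -0.575 -0.138 0 0 0.525 0" --pt "-0.885 -0.575 -0.138 0 0 0.525 0" --pt "-0.885 -0.575 -0.138 0 0 0.525 0"

```text
clock: 1.1
position: [0.5112, 0.1938, 0.2964]
tool_rot: [-3.141, -0.0, 1.702]
force: [1.0, 0.9, -0.6]
grip_width: 0.0854
finger_force: 0.0
```

```bash
python3 - <<'E'
from h import *
c=shot('wrist','w1');np.save('w1',c,allow_pickle=True)
o=observe();print(o['position'],o['tool_rot'],delta([.47,-.2,.33],[3.1416,0,1.9]))
E
```

```text
[0.5157512  0.18622552 0.29761658] [3.13866255e+00 2.78256804e-03 1.69370938e+00] [-0.7556 -0.1853 -0.0632  0.0013  0.0015 -0.0985]
```

View pics/w1.png

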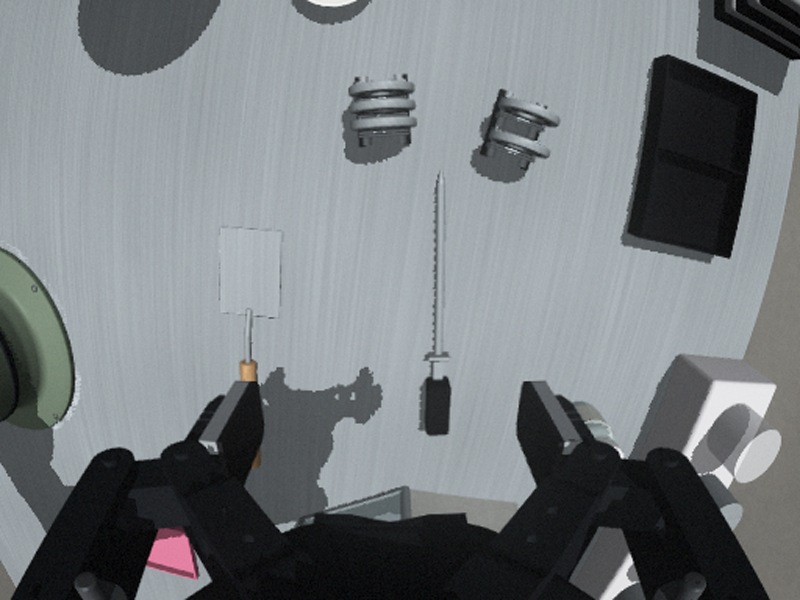

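Wrist view: rack a at (383,110) holds 3 plates and rack b at (520,130) holds 2. The skewer tip is at (441,173) and its handle at (436,405). Now the pan and bay.

>>> play_rows --pt "-0.75 -0.18 -0.06 0 0 -0.1 0" --pt "-0.75 -0.18 -0.06 0 0 -0.1 0" --pt "-0.75 -0.18 -0.06 0 0 -0.1 0" --pt "-0.75 -0.18 -0.06 0 0 -0.1 0" --pt "-0.75 -0.18 -0.06 0 0 -0.1 0" --pt "-0.75 -0.18 -0.06 0 0 -0.1 0" --pt "-0.75 -0.18 -0.06 0 0 -0.1 0" --pt "-0.75 -0.18 -0.06 0 0 -0.1 0" --pt "-0.75 -0.18 -0.06 0 0 -0.1 0" --pt "-0.75 -0.18 -0.06 0 0 -0.1 0"

```text
clock: 2.15
position: [0.4697, -0.1884, 0.3259]
tool_rot: [-3.141, -0.0, 1.909]
force: [1.2, 0.3, 0.4]
grip_width: 0.0852
finger_force: 0.0
```

```bash
python3 - <<'E'
from h import *
grab_frame('top');c=shot('wrist','w2');np.save('w2',c,allow_pickle=True)
o=observe();print(o['position'],o['tool_rot'],o['qpos'])
E
```

```text
[ 0.47012687 -0.18698758  0.32584661] [-3.14126574e+00 -5.74333969e-04  1.91180838e+00] [-0.14807876  0.25613451  0.51063546  1.80173156 -0.13828272  1.11963505
  0.75023318]
```

View pics/w2.png

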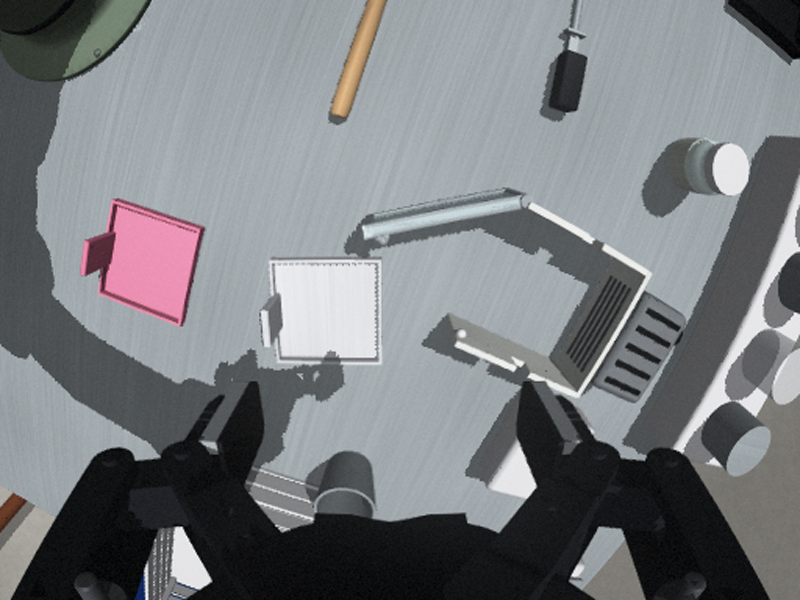

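Silver pan: rim corners at (270,259), (381,259), (382,362) and (277,362), grip at (268,320). Pink one at (150,262). Bay: back corners at (651,274) and (580,396), notches at (594,241) and (523,367), door from (524,203) to (365,233).

```bash
python3 - <<'E'
from h import *
np.set_printoptions(precision=4,suppress=True)
c=np.load('w2.npy',allow_pickle=True).item()
W=lambda p,z:px2w(c,np.array(p)/1.5625,z)
P=[W(p,.014) for p in [(270,259),(381,259),(382,362),(277,362)]]
print(np.array(P)); print('pan',np.mean(P,0)[:2], [np.arctan2(*(b-a)[[1,0]]) for a,b in [(P[0],P[1]),(P[3],P[2])]],[np.linalg.norm(P[i]-P[i-1]) for i in range(4)])
print('left fin-right edge', np.arctan2(*-(P[0]-P[3])[[0,1]]*[1,-1]))
for n,p,z in [('grip a',(270,297),.06),('grip b',(281,292),.06),('grip low',(263,347),.06),
 ('BLout',(651,274),.078),('BRout',(580,396),.078),('FLend',(528,203),.078),('nL1',(586,239),.078),('nL2',(602,243),.078),('FRend',(458,331),.078),('nR1',(515,361),.078),('nR2',(531,371),.078),('doorE',(363,232),.072),('doorE2',(370,240),.072),('doorH',(524,203),.072)]:
    print(n,W(p,z))
E
python3 - <<'E'
import cv2;im=cv2.imread('pics/w2.png')
a=cv2.resize(im[185:410,350:700],(800,514),interpolation=cv2.INTER_CUBIC);cv2.imwrite('pics/c1.png',a)
a=cv2.resize(im[235:385,70:400],(800,364),interpolation=cv2.INTER_CUBIC);cv2.imwrite('pics/c2.png',a)
E
```

```text
[[ 0.363  -0.252   0.014 ]
 [ 0.4708 -0.2148  0.014 ]
 [ 0.5093 -0.3222  0.014 ]
 [ 0.4001 -0.3625  0.014 ]]
pan [ 0.4358 -0.2879] [np.float64(0.33276654362551517), np.float64(0.3539009213137475)] [np.float64(0.11656587453305951), np.float64(0.11407049599258737), np.float64(0.11410875943106578), np.float64(0.11641609606639365)]
left fin-right edge 0.32407793283937103
grip a [ 0.3809 -0.2735  0.06  ]
grip b [ 0.3898 -0.2651  0.06  ]
grip low [ 0.387  -0.3263  0.06  ]
BLout [ 0.7174 -0.1229  0.078 ]
BRout [ 0.7057 -0.2656  0.078 ]
FLend [ 0.5697 -0.1098  0.078 ]
nL1 [ 0.6348 -0.1187  0.078 ]
nL2 [ 0.6518 -0.1159  0.078 ]
FRend [ 0.5552 -0.2401  0.078 ]
nR1 [ 0.6198 -0.2507  0.078 ]
nR2 [ 0.6402 -0.2555  0.078 ]
doorE [ 0.4447 -0.1841  0.072 ]
doorE2 [ 0.4527 -0.1888  0.072 ]
doorH [ 0.5682 -0.1111  0.072 ]
```

View pics/c1.png

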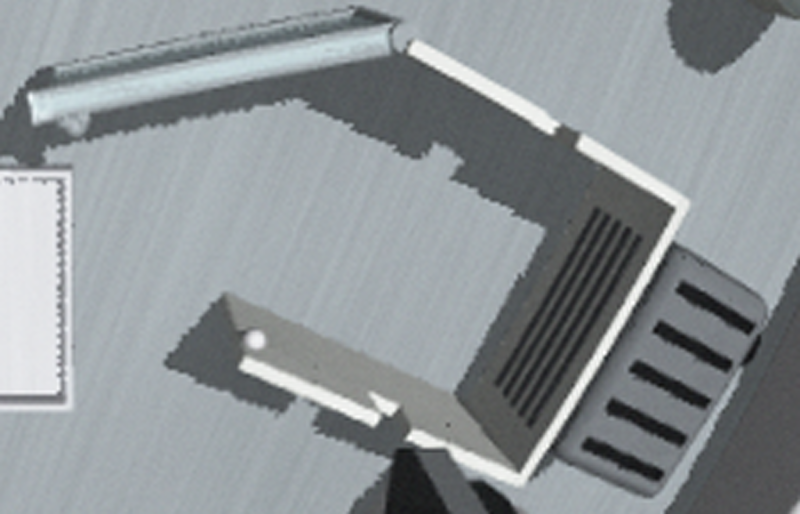

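View pics/c2.png

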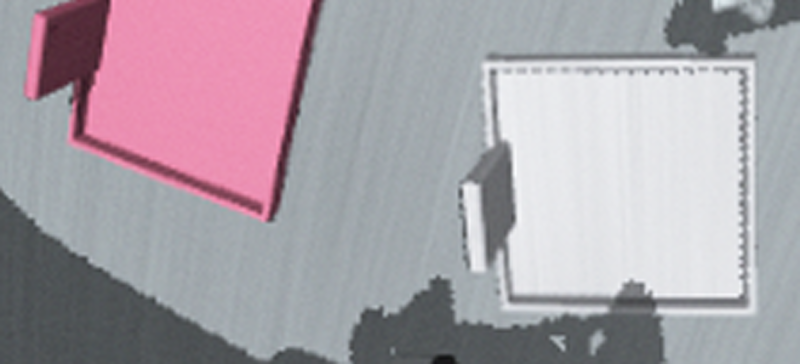

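The crops confirm the silver pan, with the white top strip of its grip mid at w2 (266,328), and the bay with its notches at (597.6,244.5) left and (522.8,370.5) right.

```bash
python3 - <<'E'
from h import *
np.set_printoptions(precision=4,suppress=True)
c=np.load('w2.npy',allow_pickle=True).item()
W=lambda p,z:px2w(c,np.array(p)/1.5625,z)
C1=lambda x,y:(350+x/2.2857,185+y/2.2857)
B={k:W(C1(*v),.078)[:2] for k,v in dict(BL=(688,203),BR=(520,484),nL=(566,136),nR=(395,424),FL=(412,44),FR=(243,362)).items()}
print(B)
for a,b in [('BR','BL'),('nR','nL'),('FR','FL')]:
    d=B[b]-B[a]; print(a,b,np.linalg.norm(d),np.arctan2(-d[0],d[1]))
for a,b in [('FL','BL'),('FR','BR'),('nL','BL'),('nR','BR')]:
    d=B[b]-B[a]; print(a,b,np.linalg.norm(d),np.arctan2(d[1],d[0]))
print('centre',(B['nL']+B['nR'])/2)
print('grip',W((266,328),.06))
for p in [(261,310),(268,309),(271,346.4),(264,346.4)]: print(W(p,.06))
print('doorE',W((363,232),.072),'in px')
print(delta([.384,-.305,.10],[3.1416,0,1.910]))
E
```

```text
{'BL': array([ 0.7174, -0.1228]), 'BR': array([ 0.7034, -0.2672]), 'nL': array([ 0.6482, -0.1189]), 'nR': array([ 0.6319, -0.2576]), 'FL': array([ 0.572, -0.11 ]), 'FR': array([ 0.5585, -0.252 ])}
BR BL 0.1450547958099008 -0.09649621507185355
nR nL 0.13961590865920284 -0.11662956984823071
FR FL 0.14267580499440483 -0.09511627974438797
FL BL 0.14587347773686665 -0.08762189570276073
FR BR 0.14567488821175856 -0.10394173883765503
nL BL 0.06930005852568472 -0.05589730105931647
nR BR 0.0721025786151643 -0.1333194291513409
centre [ 0.64   -0.1882]
grip [ 0.385  -0.3055  0.06  ]
[ 0.3757 -0.2892  0.06  ]
[ 0.3821 -0.2858  0.06  ]
[ 0.3946 -0.3227  0.06  ]
[ 0.3878 -0.3253  0.06  ]
doorE [ 0.4447 -0.1841  0.072 ] in px
[-0.1651 -0.2411  0.4517 -0.0002 -0.0003  0.0009]
```

>>> play_rows --pt "-0.083 -0.12 0 0 0 0 0" --pt "-0.165 -0.239 0.05 0 0 0 0" --pt "-0.165 -0.239 0.15 0 0 0 0" --pt "-0.165 -0.239 0.25 0 0 0 0" --pt "-0.165 -0.239 0.34 0 0 0 0" --pt "-0.165 -0.239 0.43 0 0 0 0" --pt "-0.165 -0.239 0.5 0 0 0 0" --pt "-0.165 -0.239 0.55 0 0 0 0" --pt "-0.165 -0.239 0.585 0 0 0 0" --pt "-0.165 -0.239 0.585 0 0 0 0" --newtons 60

```text
clock: 3.25
position: [0.3844, -0.304, 0.0317]
tool_rot: [-3.14, -0.003, 1.912]
force: [0.0, 0.1, 0.1]
grip_width: 0.0853
finger_force: 0.0
```

>>> play_rows --pt "0 0 0 0 0 0 0.5" --pt "0 0 0 0 0 0 1" --pt "0 0 0 0 0 0 1" --pt "0 0 0 0 0 0 1" --pt "0 0 0 0 0 0 1" --pt "0 0 0 0 0 0 1" --pt "0 0 0 0 0 0 1"

```text
clock: 3.95
position: [0.385, -0.3057, 0.0341]
tool_rot: [3.141, 0.0, 1.91]
force: [-1.1, 2.0, 11.0]
grip_width: 0.0068
finger_force: 59.4
```

>>> play_rows --pt "0 0 -0.05 0 0 0 1" --pt "0 0 -0.13 0 0 0 1" --pt "0 0 -0.2 0 0 0 1" --pt "0.01 0.05 -0.22 0 0 0.03 1" --pt "0.025 0.13 -0.22 0 0 0.07 1" --pt "0.045 0.21 -0.22 0 0 0.11 1" --pt "0.065 0.3 -0.22 0 0 0.15 1" --pt "0.085 0.39 -0.22 0 0 0.19 1" --pt "0.099 0.458 -0.22 0 0 0.208 1" --pt "0.099 0.458 -0.22 0 0 0.208 1"

```text
clock: 4.95
position: [0.5877, -0.1784, 0.1428]
tool_rot: [3.141, -0.001, 1.48]
force: [-1.1, 0.5, -3.0]
grip_width: 0.0065
finger_force: 59.3
```

```bash
python3 - <<'E'
from h import *
grab_frame('top');c=shot('wrist','w3');np.save('w3',c,allow_pickle=True)
o=observe();print(o['position'],o['tool_rot'],o['grip_width'])
E
```

```text
[ 0.58414125 -0.18208218  0.14316385] [-3.14056071e+00  3.46238481e-04  1.47649962e+00] 0.007418124998268245
```

View pics/w3.png

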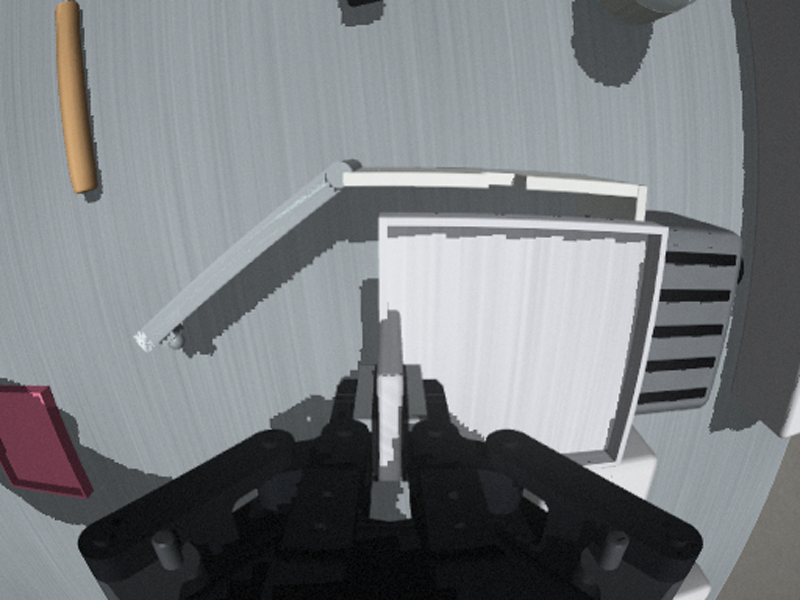

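```bash
python3 - <<'E'
from h import *
np.set_printoptions(precision=4,suppress=True)
c=np.load('w3.npy',allow_pickle=True).item()
W=lambda p,z:px2w(c,np.array(p)/1.5625,z)[:2]
A,B,D=[W(p,.123) for p in [(379,214),(668,229),(618,465)]]
print(A,B,D,np.linalg.norm(A-B),np.linalg.norm(B-D),'pan c',(A+D)/2,'yaw',np.arctan2(*(B-A)[::-1]))
BL=W((646,186),.078);FL=W((343,173),.078);nL=W((520,183),.078);n1=W((514,175),.078);n2=W((527,179),.078)
print(BL,FL,nL,n1,n2,np.arctan2(*(BL-FL)[::-1]))
print('door',W((143,340),.072),W((337,172),.072))
E
```

```text
[ 0.5868 -0.122 ] [ 0.7015 -0.1345] [ 0.6905 -0.2485] 0.11536531107008911 0.11451139309725936 pan c [ 0.6386 -0.1852] yaw -0.10851001676831062
[ 0.7173 -0.1216] [ 0.5711 -0.1079] [ 0.6504 -0.1185] [ 0.6477 -0.1147] [ 0.6539 -0.1168] -0.0937271935360855
door [ 0.4478 -0.1816] [ 0.5678 -0.1073]
```

>>> play_rows --pt "-0.004 0 0.03 0 0 0 1" --pt "-0.004 0 0.07 0 0 0 1" --pt "-0.004 0 0.11 0 0 0 1" --pt "-0.004 0 0.15 0 0 0 1" --pt "-0.004 0 0.18 0 0 0 1" --pt "-0.004 0 0.2 0 0 0 1" --pt "-0.004 0 0.21 0 0 0 1" --pt "-0.004 0 0.216 0 0 0 1" --pt "-0.004 0 0.217 0 0 0 1" --pt "-0.004 0 0.217 0 0 0 1"

```text
clock: 6.05
position: [0.5843, -0.1847, 0.0356]
tool_rot: [3.141, 0.0, 1.475]
force: [-0.3, -0.5, -1.5]
grip_width: 0.0068
finger_force: 59.2
```

>>> play_rows --pt "0 0 0 0 0 0 0.8" --pt "0 0 0 0 0 0 0.6" --pt "0 0 0 0 0 0 0.6" --pt "0 0 0 0 0 0 0.6" --pt "0 0 -0.05 0 0 0 0.6" --pt "0 0 -0.14 0 0 0 0.6" --pt "0 0 -0.24 0 0 0 0.6" --pt "0 0 -0.33 0 0 0 0.6" --pt "0 0 -0.42 0 0 0 0.3" --pt "0 0 -0.42 0 0 0 0"

```text
clock: 7.05
position: [0.5859, -0.1858, 0.2509]
tool_rot: [3.134, 0.001, 1.475]
force: [0.5, -0.5, -0.2]
grip_width: 0.0622
finger_force: 0.0
```

```bash
python3 - <<'E'
from h import *
o=observe();print(o['position'],o['tool_rot'],o['force'],delta([.565,.1,.22],[3.1416,0,1.65]))
shot('top','t2')
E
```

```text
[ 0.58587251 -0.18578782  0.25088169] [3.13367545e+00 7.37742645e-04 1.47466461e+00] [ 0.46457648 -0.51113783 -0.23617699] [ 0.565  -0.0969  0.0606  0.0037  0.0007 -0.0837]
```

View pics/t2.png

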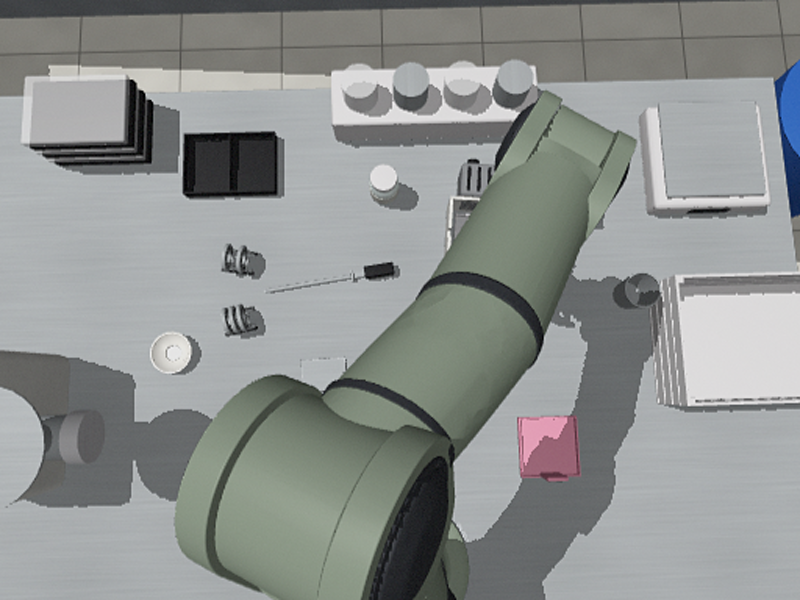

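The skewer is still in place in the top view, so I'm moving above it for a close look.

>>> play_rows --pt "0.1 -0.02 0 0 0 -0.02 0" --pt "0.2 -0.04 0.02 0 0 -0.04 0" --pt "0.3 -0.05 0.03 0 0 -0.06 0" --pt "0.4 -0.07 0.04 0 0 -0.08 0" --pt "0.5 -0.08 0.05 0 0 -0.084 0" --pt "0.565 -0.097 0.06 0 0 -0.084 0" --pt "0.565 -0.097 0.06 0 0 -0.084 0" --pt "0.565 -0.097 0.06 0 0 -0.084 0"

```text
clock: 7.9
position: [0.5622, 0.1018, 0.2142]
tool_rot: [-3.14, 0.001, 1.653]
force: [-0.3, -0.8, 0.1]
grip_width: 0.0852
finger_force: 0.0
```

```bash
python3 - <<'E'
from h import *
grab_frame('top');c=shot('wrist','w4');np.save('w4',c,allow_pickle=True)
o=observe();print(o['position'],o['tool_rot'])
E
```

```text
[0.56268551 0.09999823 0.21482299] [-3.14108409e+00  6.63543479e-04  1.64958270e+00]
```

View pics/w4.png

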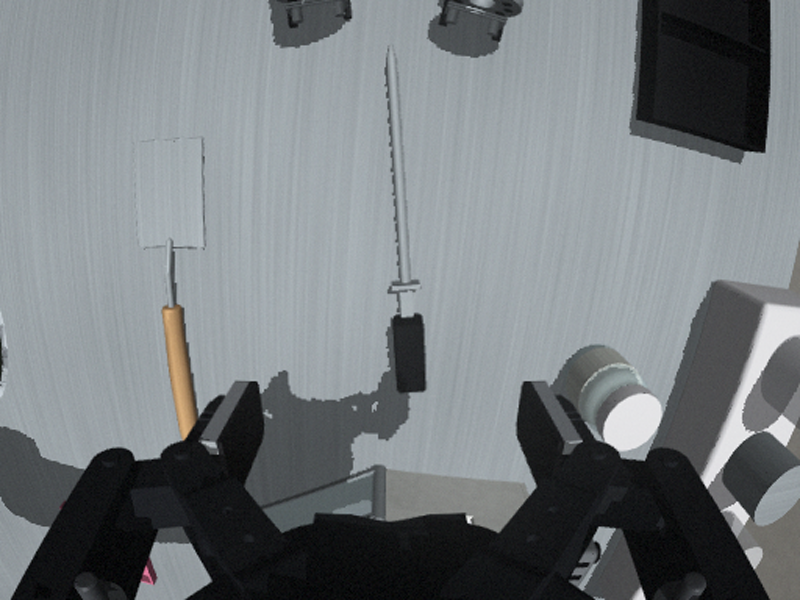

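Rod tip at (390,46) and the flange at (404,287). The handle's top face spans about (396,322) to (426,390).

```bash
python3 - <<'E'
from h import *
np.set_printoptions(precision=4,suppress=True)
c=np.load('w4.npy',allow_pickle=True).item()
W=lambda p,z:px2w(c,np.array(p)/1.5625,z)[:2]
T=W((390,46),.005);F=W((404.5,276),.005);F2=W((404,287),.008);M=W((398,160),.005)
print(T,M,F,F2,'yaw',np.arctan2(*(T-F)[::-1]),np.arctan2(*(M-F)[::-1]))
H=[W(p,.028) for p in [(397,320),(422,318),(426,388),(402,391)]];print(np.array(H),'hc',np.mean(H,0), np.arctan2(*(H[0]+H[1]-H[2]-H[3])[::-1]))
d=(T-F)/np.linalg.norm(T-F); print('origin',T-.212*d,'hcentre',T-.242*d, 'dist tip-flange',np.linalg.norm(T-F2))
hc=T-.240*d; print(delta([hc[0],hc[1],.003],[3.1416,0,np.arctan2(d[1],d[0])]))
# racks from w1 (rough)
E
```

```text
[0.5496 0.262 ] [0.5627 0.175 ] [0.5753 0.0854] [0.5756 0.0773] yaw 1.7154248943528618 1.7115699650353298
[[ 0.5715  0.0568]
 [ 0.5903  0.0599]
 [ 0.6    -0.    ]
 [ 0.5809 -0.0042]] hc [0.5857 0.0281] 1.727381503256565
origin [0.5802 0.0522] hcentre [0.5845 0.0226] dist tip-flange 0.18655363850165094
[-0.1536  0.0313  0.4237 -0.0002  0.0003 -0.0314]
```

>>> play_rows --pt "-0.08 0.015 0.04 0 0 -0.016 0" --pt "-0.152 0.033 0.12 0 0 -0.032 0" --pt "-0.152 0.033 0.2 0 0 -0.032 0" --pt "-0.152 0.033 0.28 0 0 -0.032 0" --pt "-0.152 0.033 0.34 0 0 -0.032 0" --pt "-0.152 0.033 0.38 0 0 -0.032 0" --pt "-0.152 0.033 0.41 0 0 -0.032 0" --pt "-0.152 0.033 0.422 0 0 -0.032 0" --pt "-0.152 0.033 0.422 0 0 -0.032 0" --pt "-0.152 0.033 0.422 0 0 -0.032 0" --newtons 120

```text
clock: 9.0
position: [0.5858, 0.0266, 0.005]
tool_rot: [3.14, 0.0, 1.718]
force: [0.6, -0.5, -0.6]
grip_width: 0.0855
finger_force: 0.0
```

>>> play_rows --pt "0 0 0 0 0 0 0.4" --pt "0 0 0 0 0 0 0.7" --pt "0 0 0 0 0 0 1" --pt "0 0 0 0 0 0 1" --pt "0 0 0 0 0 0 1" --pt "0 0 0 0 0 0 1" --pt "0 0 0 0 0 0 1" --pt "0 0 0 0 0 0 1" --newtons 120

```text
clock: 9.8
position: [0.5856, 0.0268, 0.0047]
tool_rot: [3.141, -0.0, 1.718]
force: [-2.3, -0.2, 12.3]
grip_width: 0.0215
finger_force: 118.8
```

>>> play_rows --pt "0 0 -0.03 0 0 0 1" --pt "0 0 -0.1 0 0 0 1" --pt "0 0 -0.18 0 0 0 1" --pt "0.03 0 -0.26 0 0 0 1" --pt "0.09 0 -0.34 0 0 0 1" --pt "0.16 0 -0.42 0 0 0 1" --pt "0.24 0 -0.48 0 0 0 1" --pt "0.31 -0.01 -0.51 0 0 0 1" --pt "0.35 -0.01 -0.51 0 0 0 1" --pt "0.35 -0.01 -0.51 0 0 0 1"

```text
clock: 10.8
position: [0.5537, 0.2026, 0.26]
tool_rot: [3.141, -0.001, 1.722]
force: [0.2, 0.6, -1.2]
grip_width: 0.0214
finger_force: 117.7
```

```bash
python3 - <<'E'
from h import *
grab_frame('top');grab_frame('top');c=shot('wrist','w5');np.save('w5',c,allow_pickle=True)
o=observe();print(o['position'],o['tool_rot'],o['grip_width'])
np.save('t5',grab_frame('top'));np.save('s5',grab_frame('scene'))
E
```

```text
[0.554627   0.19820833 0.25944792] [-3.14153176e+00  4.64584086e-04  1.71712234e+00] 0.02163595699968322
```

View pics/w5.png

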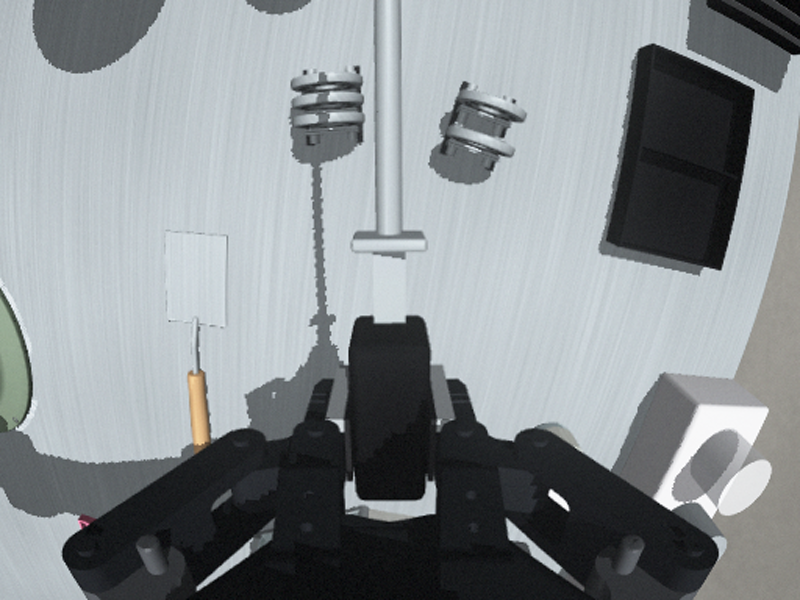

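```bash
python3 - <<'E'
import cv2;im=cv2.imread('pics/w5.png')
a=cv2.resize(im[50:195,270:540],(800,430),interpolation=cv2.INTER_CUBIC);cv2.imwrite('pics/c3.png',a)
E
```

```text
(no output)
```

View pics/c3.png

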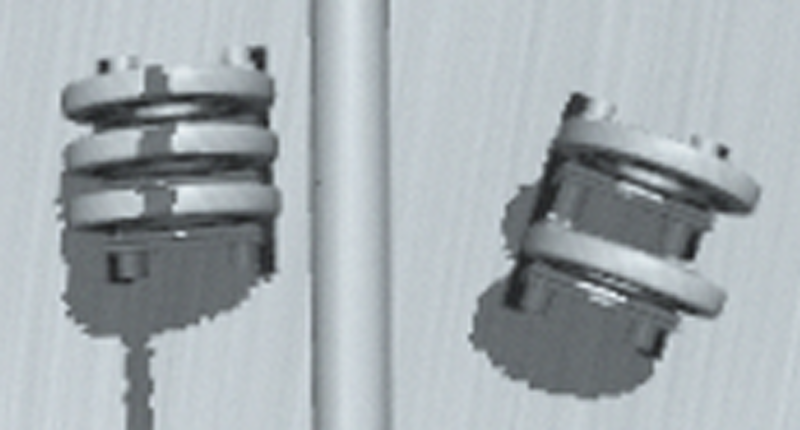

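```bash
cat > m.py <<'E'
from h import *
np.set_printoptions(precision=4,suppress=True)
c=np.load('w5.npy',allow_pickle=True).item()
W=lambda p,z:px2w(c,np.array(p)/1.5625,z)[:2]
K=lambda x,y:(270+x/2.963,50+y/2.963)
E
python3 - <<'E'
from m import *
for n,L in dict(a=[((62,97),(275,90)),((65,155),(278,143)),((65,213),(281,200))],b=[((562,140),(757,194)),((526,243),(723,300))]).items():
    C=[]
    for l,r in L:
        a,b=W(K(*l),.0405),W(K(*r),.0405);C.append((a+b)/2);print(n,a,b,'mid',C[-1],'d',np.linalg.norm(b-a),'axisyaw',np.arctan2(b[0]-a[0],-(b-a)[1]))
    d=C[0]-C[-1];print('line yaw',np.arctan2(d[1],d[0]),np.linalg.norm(d),'centre',np.mean(C,0))
z=.2597
f=(W((376.5,228),z)+W((402.5,228),z))/2; t=(W((375,2),z)+W((399.5,2),z))/2
print('rod',f,t,'yaw',np.arctan2(*(t-f)[::-1]),np.linalg.norm(W((376.5,228),z)-W((402.5,228),z)),np.linalg.norm(W((375,2),z)-W((399.5,2),z)))
print('flange',W((390,243),z+.006),'handle front top',W((390,320),z+.023))
print(observe()['position'],observe()['tool_rot'])
E
```

```text
a [0.4591 0.3234] [0.5142 0.3312] mid [0.4867 0.3273] d 0.0556670534244409 axisyaw 1.711123559831714
a [0.4622 0.3079] [0.5171 0.3172] mid [0.4896 0.3125] d 0.055694694856154386 axisyaw 1.7392144092148822
a [0.4643 0.2924] [0.52   0.3023] mid [0.4922 0.2974] d 0.05659551250404684 axisyaw 1.7466082557859652
line yaw 1.7533443310841268 0.030375549977789348 centre [0.4895 0.3124]
b [0.5892 0.3298] [0.6431 0.3263] mid [0.6162 0.3281] d 0.05392291025340454 axisyaw 1.5058370485781096
b [0.5842 0.301 ] [0.6386 0.2961] mid [0.6114 0.2985] d 0.0546429934954219 axisyaw 1.480784327831854
line yaw 1.41221932046686 0.02991027211241183 centre [0.6138 0.3133]
rod [0.546  0.2551] [0.5348 0.3255] yaw 1.7285381254805727 0.008057875253742878 0.007403514637354619
flange [0.5466 0.2516] handle front top [0.5493 0.2337]
[0.5548 0.1979 0.2593] [-3.1415  0.0004  1.7163]
```

```bash
python3 - <<'E'
from m import *
p=np.array([.5548,.198,.2595]);a=1.7285
d=np.array([np.cos(a),np.sin(a),0]);t=p+.240*d;t[2]=.2597
out=[]
for n,f in(('scene','s5'),('top','t5')):
    k=cam(n);u=w2px(k,t);v=w2px(k,p+.05*d);print(n,u,v)
    im=np.load(f+'.npy')[:,:,::-1];x0,y0=int(u[0])-35,int(u[1])-35;print(x0,y0)
    out.append(cv2.resize(im[y0:y0+50,x0:x0+66],(396,300),interpolation=cv2.INTER_CUBIC))
cv2.imwrite('pics/c4.png',np.hstack(out))
E
```

```text
scene [463.3597 171.4179] [380.2235 172.2908]
428 136
top [ 75.3793 185.8876] [150.6454 172.1256]
40 150
```

View pics/c4.png

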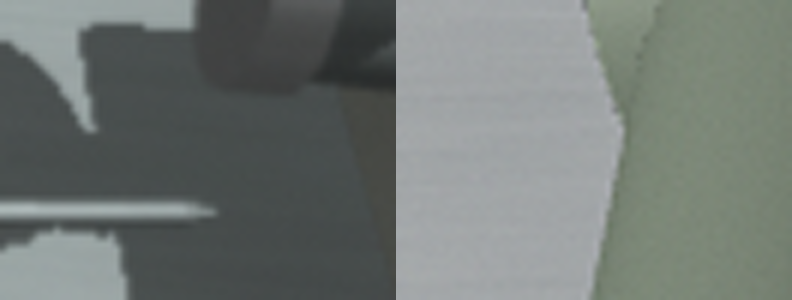

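Scene crop: the tip is at (464.0,171.2), against a prediction of (463.4,171.4), so the skewer is level and where I modelled it. Next is lining up on rack a.

```bash
python3 - <<'E'
from m import *
print(delta([.5406,.0168,.10],[np.pi,0,1.731]));print(delta([.5406,.0168,.0378],[np.pi,0,1.731]))
E
```

```text
[-0.3541 -0.0806  0.3187 -0.0001  0.0002 -0.007 ]
[-0.3541 -0.0806  0.4431 -0.0001  0.0002 -0.007 ]
```

>>> play_rows --pt "-0.09 -0.02 0 0 0 0 1" --pt "-0.18 -0.04 0 0 0 0 1" --pt "-0.27 -0.06 0.05 0 0 0 1" --pt "-0.354 -0.08 0.12 0 0 -0.007 1" --pt "-0.354 -0.08 0.2 0 0 -0.007 1" --pt "-0.354 -0.08 0.28 0 0 -0.007 1" --pt "-0.354 -0.08 0.36 0 0 -0.007 1" --pt "-0.354 -0.08 0.42 0 0 -0.007 1" --pt "-0.354 -0.0806 0.443 0 0 -0.007 1" --pt "-0.354 -0.0806 0.443 0 0 -0.007 1"

```text
clock: 12.05
position: [0.5402, 0.0172, 0.0369]
tool_rot: [-3.14, 0.0, 1.731]
force: [0.5, 0.3, -0.8]
grip_width: 0.0216
finger_force: 117.8
```

>>> play_rows --pt "0 0 0 0 0 0 1" --pt "0 0 0 0 0 0 1"

```text
clock: 12.25
position: [0.5417, 0.0182, 0.0391]
tool_rot: [3.139, 0.0, 1.733]
force: [0.4, -0.4, -0.1]
grip_width: 0.0221
finger_force: 117.8
```

```bash
python3 - <<'E'
from m import *
o=observe();print(o['position'],o['tool_rot'],delta([.5406,.0168,.0378],[np.pi,0,1.731]),delta([.5029,.2336,.0378],[np.pi,0,1.731]))
k=cam('scene');im=grab_frame('scene');np.save('s6',im)
A=R.from_euler('xyz',o['tool_rot']).as_matrix();a=o['tool_rot'][2]+.012
O=o['position']+A@[.028,0,0];tip=O+.212*np.array([np.cos(a),np.sin(a),0]);print('tip',tip,w2px(k,tip),'racka hole near',w2px(k,[.4922,.2974,.038]))
y=w2px(k,tip);x0,y0=int(y[0])-40,int(y[1])-25
cv2.imwrite('pics/c5.png',cv2.resize(im[y0:y0+60,x0:x0+80,::-1],(800,600),interpolation=cv2.INTER_CUBIC));print(x0,y0)
E
```

```text
[0.5417 0.0182 0.0391] [3.1394 0.     1.7325] [-0.0023 -0.0025  0.0027  0.001   0.      0.0007] [ 0.4377 -0.0071  0.0026  0.001   0.      0.0007]
tip [0.5005 0.2546 0.0391] [362.6881 213.3009] racka hole near [378.3308 212.8921]
322 188
```

View pics/c5.png

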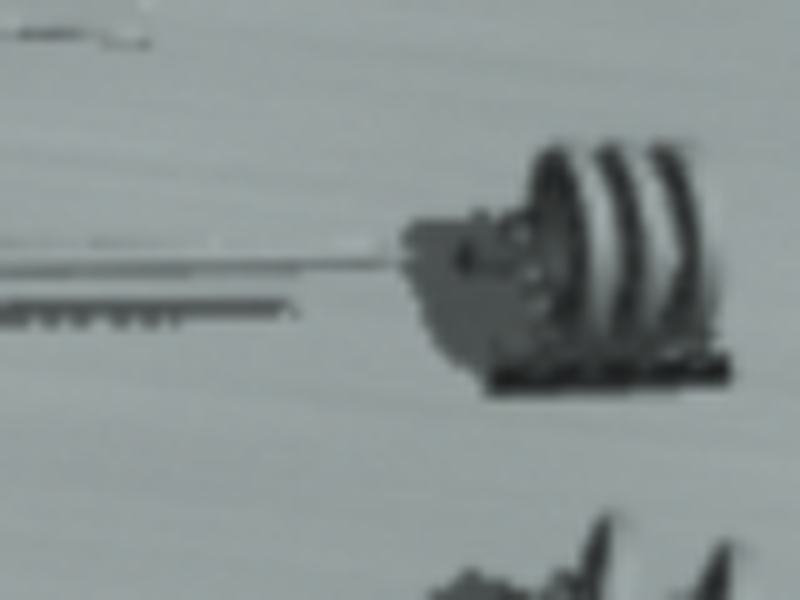

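>>> play_rows --pt "0.02 0 0 0 0 0 1" --pt "0.045 0 0 0 0 0 1" --pt "0.07 -0.001 0 0 0 0 1" --pt "0.095 -0.001 0 0 0 0 1" --pt "0.12 -0.001 0 0 0 0 1" --pt "0.14 -0.002 0 0 0 0 1" --pt "0.16 -0.002 0 0 0 0 1" --pt "0.18 -0.002 0 0 0 0 1" --pt "0.2 -0.002 0 0 0 0 1" --pt "0.2 -0.002 0 0 0 0 1"

```text
clock: 13.3
position: [0.5234, 0.1183, 0.0375]
tool_rot: [-3.141, -0.0, 1.734]
force: [-0.1, 0.2, -1.3]
grip_width: 0.0215
finger_force: 117.8
```

```bash
python3 - <<'E'
from m import *
o=observe();print(o['position'],o['force'],o['moment'])
im=grab_frame('scene');a=np.load('s6.npy')
g=lambda i:i[188:248,360:405].astype(int)
d=abs(g(im)-g(a)).sum(2);print((d>60).sum());ys,xs=np.where(d>60);print(sorted(zip(xs+360,ys+188))[:60])
E
```

```text
[0.5234 0.1183 0.0375] [-0.1404  0.1747 -1.2962] [-0.0051 -0.0121  0.046 ]
56
[(np.int64(360), np.int64(217)), (np.int64(360), np.int64(218)), (np.int64(361), np.int64(217)), (np.int64(361), np.int64(218)), (np.int64(361), np.int64(219)), (np.int64(362), np.int64(212)), (np.int64(362), np.int64(217)), (np.int64(362), np.int64(218)), (np.int64(363), np.int64(211)), (np.int64(363), np.int64(212)), (np.int64(363), np.int64(213)), (np.int64(363), np.int64(217)), (np.int64(363), np.int64(218)), (np.int64(364), np.int64(211)), (np.int64(364), np.int64(212)), (np.int64(364), np.int64(213)), (np.int64(365), np.int64(211)), (np.int64(365), np.int64(212)), (np.int64(365), np.int64(213)), (np.int64(366), np.int64(211)), (np.int64(366), np.int64(212)), (np.int64(366), np.int64(213)), (np.int64(367), np.int64(211)), (np.int64(367), np.int64(212)), (np.int64(367), np.int64(213)), (np.int64(368), np.int64(211)), (np.int64(368), np.int64(212)), (np.int64(368), np.int64(213)), (np.int64(368), np.int64(214)), (np.int64(369), np.int64(211)), (np.int64(369), np.int64(212)), (np.int64(369), np.int64(213)), (np.int64(370), np.int64(211)), (np.int64(370), np.int64(212)), (np.int64(370), np.int64(213)), (np.int64(371), np.int64(211)), (np.int64(371), np.int64(212)), (np.int64(371), np.int64(213)), (np.int64(372), np.int64(211)), (np.int64(372), np.int64(212)), (np.int64(372), np.int64(213)), (np.int64(373), np.int64(211)), (np.int64(373), np.int64(212)), (np.int64(373), np.int64(213)), (np.int64(374), np.int64(211)), (np.int64(374), np.int64(212)), (np.int64(374), np.int64(213)), (np.int64(375), np.int64(212)), (np.int64(389), np.int64(212)), (np.int64(389), np.int64(213)), (np.int64(389), np.int64(214)), (np.int64(390), np.int64(213)), (np.int64(395), np.int64(212)), (np.int64(395), np.int64(213)), (np.int64(396), np.int64(213)), (np.int64(397), np.int64(213))]
```

>>> play_rows --pt "0.02 0 0 0 0 0 1" --pt "0.05 -0.001 0 0 0 0 1" --pt "0.08 -0.001 0 0 0 0 1" --pt "0.11 -0.001 0 0 0 0 1" --pt "0.14 -0.002 0 0 0 0 1" --pt "0.17 -0.002 0 0 0 0 1" --pt "0.2 -0.003 0 0 0 0 1" --pt "0.225 -0.003 0 0 0 0 1" --pt "0.2395 -0.003 0 0 0 0 1" --pt "0.2395 -0.003 0 0 0 0 1"

```text
clock: 14.35
position: [0.5026, 0.2357, 0.0375]
tool_rot: [-3.142, -0.0, 1.734]
force: [0.2, -0.8, -1.7]
grip_width: 0.0221
finger_force: 117.8
```

>>> play_rows --pt "0 0 0 0 0 0 1" --pt "0 0 -0.01 0 0.01 0 1" --pt "0 0 -0.02 0 0.02 0 1" --pt "0 0 -0.035 0 0.02 0 1" --pt "0 0 -0.055 0 0.02 0 1" --pt "0 0 -0.08 0 0.02 0 1" --pt "0 0 -0.11 0 0.02 0 1" --pt "0 0 -0.14 0 0.02 0 1" --pt "0 0 -0.16 0 0.02 0 1" --pt "0 0 -0.16 0 0.02 0 1"

```text
clock: 15.35
position: [0.5035, 0.2352, 0.1192]
tool_rot: [3.14, -0.043, 1.733]
force: [0.1, -0.3, -3.7]
grip_width: 0.0217
finger_force: 118.0
```

```bash
python3 - <<'E'
from m import *
grab_frame('top');c=shot('wrist','w6');np.save('w6',c,allow_pickle=True)
o=observe();print(o['position'],o['tool_rot'],o['force'],o['grip_width'])
im=cv2.imread('pics/w6.png');cv2.imwrite('pics/w6h.png',im[:480])
E
```

```text
[0.5027 0.2349 0.1176] [ 3.1416 -0.042   1.7331] [ 0.3375  0.7269 -3.1365] 0.022031505227485888
```

View pics/w6h.png

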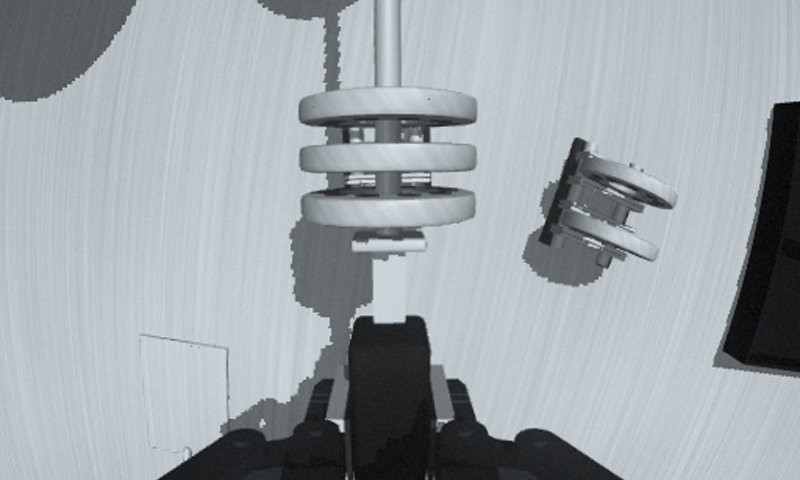

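```bash
python3 - <<'E'
from m import *
c=np.load('w6.npy',allow_pickle=True).item()
C=[]
for l,r in [((580,163),(677,200)),((564,217),(657,254))]:
    a,b=W(l,.0405),W(r,.0405);W2=lambda p:px2w(c,np.array(p)/1.5625,.0405)[:2]
    a,b=W2(l),W2(r);C.append((a+b)/2);print(a,b,C[-1],np.linalg.norm(b-a),np.arctan2(b[0]-a[0],-(b-a)[1]))
d=C[0]-C[1];print(np.linalg.norm(d),np.arctan2(d[1],d[0]),np.mean(C,0))
print(delta([.5818,.015,.118],[np.pi,0,1.453]))
E
```

```text
[0.5842 0.3318] [0.6478 0.3274] [0.616  0.3296] 0.06369941525089935 1.5019253747920278
[0.5812 0.3029] [0.6422 0.2954] [0.6117 0.2991] 0.061452784358692794 1.447315644756307
0.030732565568027486 1.4310439779361108 [0.6139 0.3144]
[-0.459   0.085  -0.0201 -0.0028 -0.0199  0.1337]
```

>>> play_rows --pt "-0.04 0.005 -0.003 0 0 0.01 1" --pt "-0.1 0.015 -0.006 0 0 0.03 1" --pt "-0.16 0.025 -0.01 0 -0.005 0.05 1" --pt "-0.22 0.035 -0.012 0 -0.01 0.07 1" --pt "-0.28 0.045 -0.014 -0.001 -0.013 0.09 1" --pt "-0.34 0.055 -0.016 -0.002 -0.016 0.11 1" --pt "-0.4 0.066 -0.018 -0.0028 -0.0199 0.125 1" --pt "-0.44 0.075 -0.02 -0.0028 -0.0199 0.1385 1" --pt "-0.4564 0.079 -0.02 -0.0028 -0.0199 0.1385 1" --pt "-0.4564 0.079 -0.02 -0.0028 -0.0199 0.1385 1"

```text
clock: 16.45
position: [0.5785, 0.0147, 0.1175]
tool_rot: [-3.141, 0.001, 1.442]
force: [-0.9, 0.5, -2.5]
grip_width: 0.0218
finger_force: 118.1
```

>>> play_rows --pt "0 0 0.02 0 0 0 1" --pt "0 0 0.05 0 0 0 1" --pt "0 0 0.08 0 0 0 1" --pt "0 0 0.11 0 0 0 1" --pt "0 0 0.135 0 0 0 1" --pt "0 0 0.15 0 0 0 1" --pt "0 0 0.157 0 0 0 1" --pt "0 0 0.157 0 0 0 1" --pt "0 0 0.157 0 0 0 1"

```text
clock: 17.35
position: [0.579, 0.0155, 0.04]
tool_rot: [3.141, 0.0, 1.442]
force: [-0.2, -0.0, -3.0]
grip_width: 0.0217
finger_force: 118.1
```

```bash
python3 - <<'E'
from m import *
for i in range(2):
    o=observe();print(o['position'],o['tool_rot'],o['force'],delta([.5788,.0158,.0387],[np.pi,0,1.443]),delta([.5969,.1718,.0387],[np.pi,0,1.443]))
    im=grab_frame('scene')
k=cam('scene');np.save('s7',im)
A=R.from_euler('xyz',o['tool_rot']).as_matrix();a=o['tool_rot'][2]+.012
O=o['position']+A@[.028,0,0];tip=O+.212*np.array([np.cos(a),np.sin(a),0]);u=w2px(k,tip);v=w2px(k,tip-.06*np.array([np.cos(a),np.sin(a),0]));print(u,v)
g=im.mean(2).astype(int)
x0,y0=int(u[0]),int(u[1])
for x in range(x0-12,x0+8,2): print(x,g[y0-6:y0+9,x])
print(y0-6)
E
```

```text
[0.579  0.0155 0.04  ] [3.1412 0.     1.4424] [-0.2414 -0.0293 -3.0404] [ 0.0006 -0.0004  0.0025  0.0002  0.     -0.0003] [ 0.3146 -0.0044  0.0025  0.0002  0.     -0.0003]
[0.579  0.0155 0.0401] [ 3.141  -0.0001  1.4425] [-0.0591  0.2116 -1.671 ] [ 0.0005 -0.0005  0.0027  0.0003 -0.     -0.0003] [ 0.3145 -0.0045  0.0027  0.0003 -0.     -0.0003]
[363.4223 246.584 ] [340.1029 241.5087]
351 [157 155 153 148 118 123 152 157 156 153 131 111 149 156 159]
353 [157 155 153 156 133 110 149 155 156 156 153 146 152 154 158]
355 [156 157 157 157 148 118 132 153 156 155 156 155 153 155 158]
357 [157 156 154 149 154 130 114 151 156 155 156 155 153 154 157]
359 [157 156 155 153 157 148 122 151 155 155 156 156 154 154 156]
361 [155 156 157 157 159 153 129 150 154 155 156 155 155 153 155]
363 [155 156 156 156 158 159 161 154 150 150 150 150 149 148 149]
365 [155 155 156 156 157 156 140 100  82  79  79  80  79  79  79]
367 [155 155 155 156 154 140 101  79  77  76  77  77  77  76  77]
369 [155 156 155 155 141  95  79  77  77  77  77  77  77  76  77]
240
```

>>> play_rows --pt "0.02 0 0.002 0 0 0 1" --pt "0.045 0 0.002 0 0 0 1" --pt "0.07 -0.001 0.002 0 0 0 1" --pt "0.095 -0.001 0.002 0 0 0 1" --pt "0.12 -0.001 0.002 0 0 0 1" --pt "0.14 -0.002 0.002 0 0 0 1" --pt "0.16 -0.002 0.002 0 0 0 1" --pt "0.18 -0.002 0.002 0 0 0 1" --pt "0.2 -0.003 0.002 0 0 0 1" --pt "0.2 -0.003 0.002 0 0 0 1"

```text
clock: 18.45
position: [0.59, 0.1167, 0.0384]
tool_rot: [-3.141, -0.0, 1.444]
force: [1.0, 0.9, -2.8]
grip_width: 0.0219
finger_force: 118.0
```

```bash
python3 - <<'E'
from m import *
o=observe();print(o['position'],o['force'],o['moment'])
im=grab_frame('scene');a=np.load('s7.npy')
d=abs(im.astype(int)-a).sum(2)[230:275,362:405]
for r in d: print(''.join('#' if v>60 else '.' for v in r))
E
```

```text
[0.59   0.1167 0.0384] [ 0.983   0.8917 -2.7532] [-0.1515  0.1142  0.0547]
...........................................
...........................................
...........................................
...........................................
...........................................
...........................................
...........................................
...........................................
...........................................
...........................................
...........................................
...........................................
...........................................
...........................................
...........................................
......##...................................
.#..#########..............................
###.##########.............................
.......########............................
..........###...###........................
...............####...#####................
...............####...#####................
##...............#...........##............
##...........
[... 254 characters left out ...]
........................................
...........................................
...........................................
...........................................
...........................................
...........................................
...........................................
...........................................
...........................................
...........................................
...........................................
...........................................
...........................................
...........................................
...........................................
...........................................
```

>>> play_rows --pt "0.02 0 0 0 0 0 1" --pt "0.04 0 0 0 0 0 1" --pt "0.06 -0.001 0 0 0 0 1" --pt "0.08 -0.001 0 0 0 0 1" --pt "0.1 -0.0015 0 0 0 0 1" --pt "0.1145 -0.0015 0 0 0 0 1" --pt "0.1145 -0.0015 0 0 0 0 1"

```text
clock: 19.2
position: [0.5965, 0.1733, 0.0384]
tool_rot: [-3.141, -0.0, 1.444]
force: [-0.2, -0.3, -3.0]
grip_width: 0.0217
finger_force: 118.1
```

>>> play_rows --pt "0 0 -0.008 0 0.01 0 1" --pt "0 0 -0.016 0 0.02 0 1" --pt "0 0 -0.03 0 0.02 0 1" --pt "0 0 -0.05 0 0.02 0 1" --pt "0 0 -0.08 0 0.02 0 1" --pt "0 0 -0.12 0 0.02 0 1" --pt "0 0 -0.17 0 0.02 0 1" --pt "0 0 -0.22 0 0.02 0 1" --pt "0 0 -0.25 0 0.02 0 1" --pt "0 0 -0.25 0 0.02 0 1"

```text
clock: 20.2
position: [0.5975, 0.1722, 0.1659]
tool_rot: [3.139, -0.043, 1.443]
force: [0.5, 0.1, -3.2]
grip_width: 0.0217
finger_force: 117.9
```

>>> play_rows --pt "0 0 0 0 0 0 1" --pt "0 0 0 0 0 0 1" --pt "0 0 0 0 0 0 1"

```text
clock: 20.5
position: [0.5962, 0.1717, 0.1625]
tool_rot: [-3.14, -0.041, 1.442]
force: [-0.4, 0.4, -3.5]
grip_width: 0.022
finger_force: 118.0
```

```bash
python3 - <<'E'
from m import *
o=observe();print(o['position'],o['tool_rot'],o['force'],o['grip_width'])
c=shot('wrist','w7');np.save('w7',c,allow_pickle=True);im=cv2.imread('pics/w7.png',0);a=cv2.imread('pics/w6.png',0)
# width profile of the threaded stack: columns left/right of the rod
for n,i in(('w6',a),('w7',im)): print(n,[int(v) for v in i[0:330:6,340]])
print([int(v) for v in im[0:330:6,388]])
E
```

```text
[0.5962 0.1717 0.1625] [-3.1401 -0.0409  1.4424] [-0.3627  0.3993 -3.5121] 0.022032632702265444
w6 [101, 101, 147, 178, 204, 137, 197, 164, 203, 134, 203, 189, 162, 204, 170, 169, 183, 180, 180, 172, 52, 46, 103, 110, 147, 182, 181, 179, 169, 108, 105, 106, 61, 124, 183, 179, 178, 167, 96, 103, 103, 106, 104, 105, 107, 109, 106, 107, 108, 107, 105, 105, 107, 106, 107]
w7 [63, 63, 21, 66, 53, 28, 96, 188, 188, 183, 187, 185, 183, 183, 184, 177, 182, 180, 181, 142, 43, 68, 190, 191, 169, 185, 181, 183, 163, 98, 100, 103, 47, 145, 184, 183, 180, 165, 99, 104, 100, 140, 103, 100, 100, 100, 100, 101, 99, 98, 101, 102, 101, 100, 98]
[58, 57, 95, 103, 104, 103, 107, 204, 206, 211, 209, 209, 208, 209, 200, 211, 204, 200, 187, 82, 107, 110, 111, 112, 215, 207, 203, 196, 163, 111, 111, 107, 113, 147, 210, 203, 196, 182, 108, 101, 193, 200, 118, 114, 207, 208, 206, 208, 206, 205, 208, 206, 205, 205, 57]
```

```bash
cat > prof.py <<'E'
from m import *
def prof(name,C=(.638,-.188),yaw=-.097,sides=(71,-71),offs=(-3,0,3)):
    c=np.load(name+'.npy',allow_pickle=True).item();im=cv2.imread(f'pics/{name}.png',0)
    X=np.array([np.cos(yaw),np.sin(yaw)]);Y=np.array([-X[1],X[0]])
    for s in sides:
        for o in offs:
            v=[]
            for x in range(-80,82,2):
                P=np.array(C)+x/1000*X+(s+o)/1000*Y;u=w2px(c,[*P,.078])*1.5625
                v.append(int(cv2.getRectSubPix(im,(1,1),tuple(map(float,u)))[0,0]) if 0<u[0]<800 and 0<u[1]<600 else -1)
            print(name,s+o,' '.join(map(str,v)))
    for y in (-75,-73,-71,-50,-30,0,30,50,71,73,75):
        v=[]
        for x in range(60,82,2):
            P=np.array(C)+x/1000*X+y/1000*Y;u=w2px(c,[*P,.078])*1.5625
            v.append(int(cv2.getRectSubPix(im,(1,1),tuple(map(float,u)))[0,0]) if 0<u[0]<800 and 0<u[1]<600 else -1)
        print('back y',y,v)
E
python3 - <<'E'
from prof import *
prof('w2')
prof('w3',sides=(71,))
E
```

```text
w2 68 159 175 143 146 211 202 199 208 204 195 215 202 201 205 180 182 189 182 184 185 181 185 189 183 189 185 185 193 192 185 199 185 189 197 226 223 227 223 212 116 85 87 86 85 95 163 194 191 194 194 192 192 176 176 176 176 178 175 177 178 173 177 175 177 167 157 148 152 149 146 149 148 159 143 197 230 232 189 169 175 169
w2 71 175 176 141 170 238 235 236 236 235 235 236 236 237 236 235 237 237 236 237 237 235 237 237 238 238 238 238 238 239 239 239 238 238 237 239 240 238 238 224 123 86 91 88 87 108 218 234 235 234 234 234 235 236 235 234 235 237 236 236 236 236 236 237 237 238 237 237 237 239 238 238 238 237 236 227 230 228 194 173 173 169
w2 74 176 176 179 173 190 195 193 193 198 199 197 201 200 196 198 197 200 204 201 197 201 199 198 205 203 213 215 211 217 214 213 216 211 212 216 202 185 169 178 167 154 154 151 135 141 203 207 211 207 207 211 205 206 204 200 207 205 207 209 205 210 206 208 210 208 210 208 210 212 214 213 215 214 212 205 201 195 179 176 171 167
w2 -74 87 88 88 144 205 222 201 195 193 211 204 213 201 209 189 202 201 208 213 194 191 186 191 206 197 192 197 186 188
[... 2532 characters left out ...]
, 216, 216, 214, 217, 211, 216, 213, 117, 79, 78]
back y -73 [217, 215, 214, 217, 215, 213, 218, 206, 109, 75, 78]
back y -71 [216, 215, 214, 216, 216, 216, 217, 200, 113, 78, 76]
back y -50 [217, 216, 213, 216, 217, 212, 216, 218, 208, 77, 79]
back y -30 [215, 213, 211, 213, 214, 212, 213, 221, 128, 76, 80]
back y 0 [211, 214, 211, 212, 214, 213, 210, 199, 108, 77, 76]
back y 30 [211, 211, 206, 209, 211, 212, 212, 134, 104, 75, 78]
back y 50 [161, 165, 167, 163, 151, 137, 140, 149, 153, 142, 137]
back y 71 [231, 231, 232, 231, 199, 224, 227, 159, 153, 157, 165]
back y 73 [236, 231, 229, 230, 211, 226, 222, 163, 156, 159, 167]
back y 75 [148, 155, 160, 157, 165, 166, 162, 159, 157, 156, 167]
```

```bash
python3 - <<'E'
from m import *
p=np.array([.5965,.1717,.1635]);A=R.from_euler('xyz',[np.pi,-.042,1.443])
q=np.array([.6270,-.2984,.175]);B=R.from_euler('xyz',[np.pi,-.105,1.462])
m=p+(q-p)*.26/.47; M=B
print(A.inv().apply(m-p)/.5,(A.inv()*M).as_rotvec()/np.radians(120))
print(M.inv().apply(q-m)/.5)
im=grab_frame('scene');k=cam('scene');np.save('s8',im)
x,y=w2px(k,[.6138,.3133,.038]).astype(int);print(x,y)
E
```

```text
[-0.5106  0.0998 -0.0342] [ 0.0007  0.0301 -0.009 ]
[-0.4113  0.0727 -0.0537]
386 252
```

>>> play_rows --pt "-0.01 0.002 -0.001 0 0.005 0 1" --pt "-0.03 0.006 -0.002 0 0.015 0 1" --pt "-0.059 0.011 -0.004 0 0.025 -0.001 1" --pt "-0.098 0.019 -0.007 0 0.03 -0.002 1" --pt "-0.147 0.029 -0.01 0 0.03 -0.003 1" --pt "-0.206 0.04 -0.014 0 0.03 -0.004 1" --pt "-0.275 0.054 -0.018 0.0007 0.03 -0.005 1" --pt "-0.353 0.069 -0.024 0.0007 0.03 -0.006 1" --pt "-0.432 0.084 -0.029 0.0007 0.03 -0.008 1" --pt "-0.5106 0.0998 -0.0342 0.0007 0.0301 -0.009 1"

```text
clock: 21.6
position: [0.6131, -0.0905, 0.1701]
tool_rot: [3.141, -0.105, 1.461]
force: [0.9, 0.1, -3.1]
grip_width: 0.0219
finger_force: 118.0
```

>>> play_rows --pt "-0.078 0.014 -0.01 0 0 0 1" --pt "-0.147 0.026 -0.019 0 0 0 1" --pt "-0.206 0.036 -0.027 0 0 0 1" --pt "-0.255 0.045 -0.033 0 0 0 1" --pt "-0.294 0.052 -0.038 0 0 0 1" --pt "-0.333 0.059 -0.043 0 0 0 1" --pt "-0.362 0.064 -0.047 0 0 0 1" --pt "-0.388 0.0685 -0.0505 0 0 0 1" --pt "-0.401 0.071 -0.052 0 0 0 1" --pt "-0.4113 0.0727 -0.0537 0 0 0 1"

```text
clock: 22.6
position: [0.6269, -0.2985, 0.175]
tool_rot: [-3.141, -0.105, 1.461]
force: [-0.0, -0.6, -2.8]
grip_width: 0.0218
finger_force: 118.0
```

>>> play_rows --pt "0 0 0 0 0 0 1" --pt "0 0 0 0 0 0 1"

```text
clock: 22.8
position: [0.627, -0.2976, 0.1751]
tool_rot: [-3.141, -0.105, 1.462]
force: [0.5, 0.3, -3.4]
grip_width: 0.0221
finger_force: 118.0
```

```bash
python3 - <<'E'
from m import *
o=observe();print(o['position'],o['tool_rot'],o['force'],o['grip_width'])
c=shot('wrist','w8');np.save('w8',c,allow_pickle=True)
for n in('w7','w8'):
    im=cv2.imread(f'pics/{n}.png',0);print(n,[int(v) for v in im[0:330:6,340]],[int(v) for v in im[0:330:6,388]])
s=grab_frame('scene').astype(int)
a=np.load('s7.npy').astype(int);d=abs(s-a).sum(2)
for r in d[195:275:2,350:410]: print(''.join('#' if v>60 else '.' for v in r))
g=im=cv2.imread('pics/w8.png',0)
for n in('w6','w8'):
    g=cv2.imread(f'pics/{n}.png',0);print(n,'row228',[int(v) for v in g[228,364:416:2]],'row30',[int(v) for v in g[30,364:416:2]],'flange',[int(v) for v in g[225:260:2,362]])
E
```

```text
[ 0.627  -0.2976  0.1751] [-3.1413 -0.1052  1.462 ] [ 0.4878  0.3193 -3.3904] 0.02209537336755408
w7 [63, 63, 21, 66, 53, 28, 96, 188, 188, 183, 187, 185, 183, 183, 184, 177, 182, 180, 181, 142, 43, 68, 190, 191, 169, 185, 181, 183, 163, 98, 100, 103, 47, 145, 184, 183, 180, 165, 99, 104, 100, 140, 103, 100, 100, 100, 100, 101, 99, 98, 101, 102, 101, 100, 98] [58, 57, 95, 103, 104, 103, 107, 204, 206, 211, 209, 209, 208, 209, 200, 211, 204, 200, 187, 82, 107, 110, 111, 112, 215, 207, 203, 196, 163, 111, 111, 107, 113, 147, 210, 203, 196, 182, 108, 101, 193, 200, 118, 114, 207, 208, 206, 208, 206, 205, 208, 206, 205, 205, 57]
w8 [57, 57, 23, 60, 54, 25, 63, 85, 93, 90, 135, 125, 144, 142, 144, 174, 172, 167, 166, 119, 40, 89, 247, 247, 168, 177, 170, 171, 145, 247, 179, 152, 44, 144, 174, 171, 167, 152, 94, 97, 87, 149, 156, 96, 96, 95, 95, 96, 92, 94, 96, 93, 94, 91, 92] [56, 52, 89, 97, 96, 98, 97, 99, 158, 192, 193, 195, 193, 194, 185, 197, 191, 186, 170, 70, 100, 107, 106, 104, 206, 195, 192, 182, 146, 106, 108, 107, 91, 153, 197, 194, 187, 169, 106, 95, 78, 185, 108, 109, 196, 19
[... 2468 characters left out ...]
..................
w6 row228 [103, 101, 107, 105, 103, 102, 94, 97, 100, 101, 106, 117, 111, 103, 101, 92, 92, 86, 82, 96, 111, 107, 104, 103, 107, 105] row30 [195, 191, 195, 197, 203, 139, 125, 150, 172, 183, 195, 209, 216, 207, 194, 180, 167, 142, 150, 201, 199, 192, 192, 198, 200, 197] flange [169, 109, 95, 80, 70, 68, 65, 78, 106, 199, 208, 203, 192, 141, 98, 104, 105, 105]
w8 row228 [96, 98, 95, 96, 93, 87, 79, 86, 91, 95, 101, 111, 106, 96, 92, 90, 84, 76, 72, 85, 99, 98, 96, 99, 99, 98] row30 [55, 57, 59, 61, 61, 65, 85, 88, 90, 92, 97, 103, 98, 89, 85, 81, 71, 64, 61, 61, 59, 61, 61, 57, 56, 58] flange [132, 88, 98, 74, 66, 63, 61, 77, 167, 196, 192, 187, 171, 141, 155, 133, 100, 98]
```

>>> play_rows --pt "-0.001 0 0.01 0 -0.005 0 1" --pt "-0.002 0 0.02 0 -0.015 0 1" --pt "-0.003 0 0.03 0 -0.025 0 1" --pt "-0.005 0 0.045 0 -0.035 0 1" --pt "-0.006 0 0.055 0 -0.045 0 1" --pt "-0.007 0 0.065 0 -0.05 0 1" --pt "-0.0073 0 0.0696 0 -0.05 0 1" --pt "-0.0073 0 0.0696 0 -0.05 0 1"

```text
clock: 23.7
position: [0.6267, -0.2983, 0.1398]
tool_rot: [-3.141, -0.0, 1.461]
force: [0.4, 0.6, -3.4]
grip_width: 0.0218
finger_force: 118.0
```

>>> play_rows --pt "0 0 0.01 0 0 0 1" --pt "0 0 0.03 0 0 0 1" --pt "0 0 0.05 0 0 0 1" --pt "0 0 0.07 0 0 0 1" --pt "0 0 0.09 0 0 0 1" --pt "0 0 0.11 0 0 0 1" --pt "0 0 0.125 0 0 0 1" --pt "0 0 0.135 0 0 0 1" --pt "0 0 0.14 0 0 0 1" --pt "0 0 0.14 0 0 0 1"

```text
clock: 24.7
position: [0.6268, -0.2983, 0.07]
tool_rot: [-3.141, -0.0, 1.461]
force: [-0.2, 0.0, -3.4]
grip_width: 0.0217
finger_force: 118.0
```

```bash
python3 - <<'E'
from m import *
for i in range(2):
    o=observe();print(o['position'],o['tool_rot'],o['force'],o['moment'],delta([.6270,-.2984,.0598],[np.pi,0,1.462])); im=grab_frame('scene')
k=cam('scene');a=o['tool_rot'][2]+.012
O=o['position']+.028*np.array([.1086,.9941,0]);tip=O+.212*np.array([np.cos(a),np.sin(a),0]);u=w2px(k,tip);print(u)
g=im.mean(2).astype(int);x0,y0=int(u[0]),int(u[1])
for y in range(y0-8,y0+9): print(y,g[y,x0-26:x0+8])
E
```

```text
[ 0.6268 -0.2983  0.07  ] [-3.1411 -0.0001  1.4614] [-0.1727  0.0105 -3.3668] [-0.3223  0.0431 -0.0816] [-0.0001  0.0005  0.0203 -0.0002 -0.     -0.0003]
[ 0.6269 -0.2984  0.0703] [-3.1416  0.      1.4614] [-0.7674  0.1004 -3.5298] [-0.2682 -0.0206 -0.0086] [-0.      0.0002  0.021  -0.      0.     -0.0003]
[239.6076 240.0046]
232 [132 135 133 129 118 104 104 128 134 132 131 131 134 145 159 162 162 162
 163 163 163 163 162 162 161 163 163 163 162 162 162 161 162 161]
233 [164 155 148 142 132 123 116 131 134 129 131 132 139 157 163 163 163 163
 163 162 163 163 162 162 162 162 162 161 162 162 161 161 162 161]
234 [146 154 162 166 164 162 149 146 144 134 137 135 138 155 163 164 163 163
 163 163 163 163 163 162 163 162 163 163 162 162 161 161 162 161]
235 [110 120 143 162 155 153 155 161 165 162 158 151 143 152 163 162 161 161
 160 163 164 164 164 163 163 162 162 162 162 162 162 163 162 162]
236 [114 122 173 198 159 126 120 130 136 144 152 159 163 167 168 162 158 160
 156 162 162 160 160 162 163 163 163 162 162 162 162 162 161 161]
237 [129 159 219 227 175 128  97 101 104 109 119 126 136 
[... 958 characters left out ...]
67 137 135 136 131  97 119 143 158 163 163 162 162 161 162 161
 160 160 160 160 160 160 160 160 160 159 159 159 160 160 160 161]
245 [232 211 156 135 135 135 131  94  99 136 148 160 163 164 164 163 163 162
 162 162 161 160 159 159 159 158 159 159 159 159 159 159 158 159]
246 [230 184 143 135 135 135 132 104  85  89  99 137 148 159 162 164 163 163
 163 162 163 162 161 161 160 160 160 159 159 157 159 158 157 157]
247 [228 168 138 135 135 135 135 125  95  86  87  93 100 136 148 159 163 162
 163 163 162 163 163 163 162 162 161 161 161 160 160 160 159 158]
248 [213 156 136 135 135 135 134 129 116 113 111 112 110 101 118 153 161 161
 161 161 161 161 162 162 162 162 161 161 162 162 162 163 161 161]
```

>>> play_rows --pt "0 0 0.006 0 0 0 1" --pt "0 0 0.012 0 0 0 1" --pt "0 0 0.017 0 0 0 1" --pt "0 0 0.02 0 0 0 1" --pt "0 0 0.02 0 0 0 1" --pt "0 0 0.02 0 0 0 1"

```text
clock: 25.4
position: [0.6268, -0.2982, 0.0602]
tool_rot: [-3.141, -0.0, 1.461]
force: [-0.2, 1.4, -2.5]
grip_width: 0.0219
finger_force: 118.3
```

>>> play_rows --pt "0 0 0 0 0 0 0.8" --pt "0 0 0 0 0 0 0.65" --pt "0 0 0 0 0 0 0.6" --pt "0 0 0 0 0 0 0.6" --pt "0 0 0 0 0 0 0.6" --pt "0 0 0 0 0 0 0.6" --newtons 40

```text
clock: 26.0
position: [0.6269, -0.2983, 0.0602]
tool_rot: [-3.141, -0.0, 1.461]
force: [-0.3, -0.3, -0.2]
grip_width: 0.0339
finger_force: 0.0
```

```bash
python3 - <<'E'
from m import *
o=observe();print(o['position'],o['force'],o['grip_width'],o['finger_force'])
c=shot('wrist','w9');np.save('w9',c,allow_pickle=True)
g=cv2.imread('pics/w9.png',0)
for n in('w8','w9'):
    g=cv2.imread(f'pics/{n}.png',0)
    print(n,'flange col362',[int(v) for v in g[225:260:2,362]],'row242',[int(v) for v in g[242,340:440:4]],'handle row400',[int(v) for v in g[400,310:470:5]])
    print([int(v) for v in g[0:330:6,340]])
E
```

```text
[ 0.6269 -0.2983  0.0602] [-0.346  -0.3038 -0.2421] 0.03385661146061513 0.0
w8 flange col362 [132, 88, 98, 74, 66, 63, 61, 77, 167, 196, 192, 187, 171, 141, 155, 133, 100, 98] row242 [86, 86, 86, 165, 187, 190, 195, 196, 196, 199, 202, 198, 134, 98, 100, 97, 155, 148, 147, 204, 201, 183, 154, 161, 161] handle row400 [87, 47, 49, 43, 103, 120, 119, 112, 26, 25, 29, 31, 30, 29, 29, 32, 29, 28, 27, 28, 30, 32, 30, 21, 31, 113, 119, 118, 102, 51, 54, 59]
[57, 57, 23, 60, 54, 25, 63, 85, 93, 90, 135, 125, 144, 142, 144, 174, 172, 167, 166, 119, 40, 89, 247, 247, 168, 177, 170, 171, 145, 247, 179, 152, 44, 144, 174, 171, 167, 152, 94, 97, 87, 149, 156, 96, 96, 95, 95, 96, 92, 94, 96, 93, 94, 91, 92]
w9 flange col362 [151, 83, 91, 67, 59, 61, 72, 147, 193, 192, 190, 189, 172, 123, 89, 86, 85, 87] row242 [88, 88, 87, 174, 193, 195, 192, 193, 192, 189, 191, 201, 195, 199, 199, 200, 200, 201, 202, 203, 206, 176, 85, 90, 89] handle row400 [104, 105, 103, 61, 28, 22, 21, 146, 56, 27, 33, 28, 27, 31, 31, 27, 26, 30, 28, 28, 27, 26, 25, 26, 77, 103, 24, 20, 23, 71, 102, 105]
[62, 58, 23, 64, 59, 28, 101, 133, 135, 138, 136, 138, 138, 140, 139, 169, 173, 169, 168, 134, 47, 86, 143, 145, 156, 172, 170, 169, 153, 142, 141, 98, 38, 130, 173, 169, 169, 156, 97, 95, 87, 85, 88, 86, 153, 152, 152, 157, 189, 245, 245, 247, 89, 92, 90]
```

>>> play_rows --pt "0 0 -0.01 0 0 0 0.6" --pt "0 0 -0.03 0 0 0 0.6" --pt "0 0 -0.06 0 0 0 0.6" --pt "0 0 -0.11 0 0 0 0.6" --pt "0 0 -0.18 0 0 0 0.6" --pt "0 0 -0.25 0 0 0 0.8" --pt "0 0 -0.32 0 0 0 1" --pt "0 0 -0.38 0 0 0 1" --pt "0 0 -0.4 0 0 0 1" --pt "0 0 -0.4 0 0 0 1"

```text
clock: 27.05
position: [0.6272, -0.2987, 0.2626]
tool_rot: [3.139, 0.001, 1.461]
force: [-0.5, -0.3, -1.5]
grip_width: 0.0001
finger_force: 0.0
```

```bash
python3 - <<'E'
from prof import *
grab_frame('top');o=observe();print(o['position'],o['tool_rot'],o['force'],o['qpos'])
c=shot('wrist','w10');np.save('w10',c,allow_pickle=True)
g=cv2.imread('pics/w10.png',0)
X=np.array([np.cos(-.097),np.sin(-.097)]);Y=np.array([-X[1],X[0]]);C=np.array([.638,-.188])
def S(x,y,z):
    P=C+x/1000*X+y/1000*Y;u=w2px(c,[*P,z])*1.5625
    return int(cv2.getRectSubPix(g,(1,1),tuple(map(float,u)))[0,0]) if 0<u[0]<800 and 0<u[1]<600 else -1
for y in (-100,-78,-64,-60,10,20,60,80,100): print('x-prof at y',y,[S(x,y,.060 if y>-83 else .083) for x in range(-16,18,2)])
for x in(0,20,-20): print('y-prof x',x,[S(x,y,.07) for y in range(-150,140,3)])
# door: sample predicted door top edges
H=C-.076*X+.073*Y
for th in np.arange(.6,1.3,.05):
    d=-np.sin(th)*X-np.cos(th)*Y
    v=[]
    for s in (40,80,120,140):
        P=H+s/1000*d;u=w2px(c,[*P,.072])*1.5625;v.append(int(cv2.getRectSubPix(g,(3,3),tuple(map(float,u))).mean()) if 0<u[0]<800 and 0<u[1]<600 else -1)
    print(round(th,2),v)
E
```

```text
[ 0.6269 -0.2983  0.2608] [ 3.1409 -0.0001  1.4614] [-0.7059  0.4361 -0.7328] [-0.0309  0.7132  0.7029  1.3864 -0.4694  1.2105  0.6062]
x-prof at y -100 [168, 92, 44, 46, 48, 47, 43, 45, 48, 48, 44, 43, 40, 54, 165, 180, 178]
x-prof at y -78 [95, 91, 94, 88, 91, 123, 205, 199, 198, 197, 178, 90, 97, 102, 103, 107, 107]
x-prof at y -64 [91, 92, 94, 90, 89, 122, 204, 200, 193, 179, 161, 90, 93, 91, 90, 89, 93]
x-prof at y -60 [102, 98, 107, 145, 143, 145, 147, 144, 155, 157, 161, 158, 159, 147, 95, 99, 98]
x-prof at y 10 [87, 59, 61, 68, 72, 68, 79, 99, 104, 86, 71, 66, 67, 68, 66, 57, 52]
x-prof at y 20 [162, 169, 172, 173, 181, 182, 186, 193, 203, 198, 195, 197, 189, 175, 173, 171, 168]
x-prof at y 60 [92, 91, 91, 91, 89, 92, 95, 160, 200, 167, 105, 92, 93, 92, 92, 91, 94]
x-prof at y 80 [174, 173, 178, 175, 169, 177, 156, 153, 200, 165, 142, 173, 175, 201, 200, 204, 202]
x-prof at y 100 [-1, -1, -1, -1, -1, -1, -1, -1, -1, -1, -1, -1, -1, -1, -1, -1, -1]
y-prof x 0 [93, 57, 44, 45, 42, 45, 43, 43, 45, 46, 43, 45, 43, 45, 41, 44, 49, 43, 45, 47, 47, 45, 41, 201, 198, 197, 199, 197, 1
[... 887 characters left out ...]
95, 96, 96, 96, 95, 98, 97, 251, 247, 200, 155, 88, 96, 108, 120, 132, 145, 146, 102, 146, 111, 143, 145, 234, 142, 87, 145, 145, 139, 146, 144, 142, 145, 143, 144, 114, 68, 138, 142, 142, 141, 142, 142, 141, 136, 43, 66, 137, 140, 105, 90, 89, 92, 87, 90, 92, 247, 248, 170, 172, -1, -1, -1, -1, -1, -1, -1, -1, -1, -1, -1, -1, -1, -1, -1, -1, -1, -1, -1]
0.6 [115, 79, 92, 92]
0.65 [116, 81, 89, 88]
0.7 [96, 123, 59, 166]
0.75 [73, 116, 62, 182]
0.8 [173, 116, 75, 175]
0.85 [209, 123, 95, 58]
0.9 [223, 221, 209, 201]
0.95 [221, 216, 204, 216]
1.0 [199, 185, 182, 180]
1.05 [185, 181, 179, 178]
1.1 [178, 182, 177, 178]
1.15 [176, 180, 178, 181]
1.2 [176, 182, 177, 180]
1.25 [175, 182, 178, 178]
```

```bash
cat > arc.py <<'E'
from m import *
X=np.array([np.cos(-.097),np.sin(-.097)]);Y=np.array([-X[1],X[0]]);C=np.array([.638,-.188])
def cen(th,gap=0):
    s,c=np.sin(th),np.cos(th);b=np.array([-76-125*s-(4+gap)*c-15,73-125*c+(4+gap)*s+11])/1000
    return C+b[0]*X+b[1]*Y
E
python3 - <<'E'
from arc import *
s=cen(.925,25);print(s,delta([*s,.26],[np.pi,0,1.461]))
A=R.from_euler('xyz',[np.pi,0,1.461]);p=np.r_[s,.04]
for th in [.925,.8,.7,.6,.5,.4,.3,.2,.12,.05,0,-.03]: print(th,np.round(A.inv().apply(np.r_[cen(th),.04]-p)/.5,4),np.round(cen(th),4))
E
```

```text
[ 0.4338 -0.136 ] [ 0.28   -0.4187 -0.0001 -0.0004 -0.0002  0.0002]
0.925 [-0.0395  0.0306  0.    ] [ 0.4468 -0.1574]
0.8 [-0.0637  0.0505  0.    ] [ 0.4554 -0.1705]
0.7 [-0.081   0.0684  0.    ] [ 0.4634 -0.1801]
0.6 [-0.0966  0.088   0.    ] [ 0.4723 -0.1889]
0.5 [-0.11    0.1091  0.    ] [ 0.482  -0.1967]
0.4 [-0.1213  0.1314  0.    ] [ 0.4924 -0.2036]
0.3 [-0.1304  0.1547  0.    ] [ 0.5035 -0.2093]
0.2 [-0.137   0.1788  0.    ] [ 0.5152 -0.2139]
0.12 [-0.1406  0.1985  0.    ] [ 0.5247 -0.2168]
0.05 [-0.1424  0.2159  0.    ] [ 0.5333 -0.2186]
0 [-0.143   0.2284  0.    ] [ 0.5395 -0.2196]
-0.03 [-0.143   0.2359  0.    ] [ 0.5432 -0.22  ]
```

>>> play_rows --pt "0.05 -0.075 0 0 0 0 1" --pt "0.1 -0.15 0 0 0 0 1" --pt "0.15 -0.225 0 0 0 0 1" --pt "0.2 -0.3 0 0 0 0 1" --pt "0.25 -0.375 0 0 0 0 1" --pt "0.28 -0.419 0 0 0 0 1" --pt "0.28 -0.419 0.08 0 0 0 1" --pt "0.28 -0.419 0.17 0 0 0 1" --pt "0.28 -0.419 0.25 0 0 0 1" --pt "0.28 -0.419 0.25 0 0 0 1"

```text
clock: 28.15
position: [0.4309, -0.1358, 0.1315]
tool_rot: [-3.133, 0.001, 1.461]
force: [-0.4, 0.2, 1.4]
grip_width: 0.0003
finger_force: 0.0
```

>>> play_rows --pt "0 0 0.06 0 0 0 1" --pt "0 0 0.12 0 0 0 1" --pt "0 0 0.17 0 0 0 1" --pt "0 0 0.19 0 0 0 1" --pt "0 0 0.19 0 0 0 1"

```text
clock: 28.65
position: [0.4338, -0.1365, 0.0405]
tool_rot: [-3.141, -0.0, 1.461]
force: [0.6, 0.2, -0.2]
grip_width: 0.0001
finger_force: 0.0
```

>>> play_rows --pt "-0.02 0.015 0 0 0 0 1" --pt "-0.04 0.03 0 0 0 0 1" --pt "-0.052 0.04 0 0 0 0 1" --pt "-0.064 0.05 0 0 0 0 1" --pt "-0.081 0.068 0 0 0 0 1" --pt "-0.097 0.088 0 0 0 0 1" --pt "-0.11 0.109 0 0 0 0 1" --pt "-0.121 0.131 0 0 0 0 1" --pt "-0.13 0.155 0 0 0 0 1" --pt "-0.137 0.179 0 0 0 0 1"

```text
clock: 29.65
position: [0.5161, -0.2151, 0.0402]
tool_rot: [-3.141, 0.0, 1.461]
force: [-0.3, -0.8, -0.1]
grip_width: 0.0001
finger_force: 0.2
```

>>> play_rows --pt "-0.002 0.01 0 0 0 0 1" --pt "-0.004 0.02 0 0 0 0 1" --pt "-0.005 0.029 0 0 0 0 1" --pt "-0.005 0.037 0 0 0 0 1" --pt "-0.006 0.043 0 0 0 0 1" --pt "-0.006 0.047 0 0 0 0 1" --pt "-0.006 0.05 0 0 0 0 1" --pt "-0.006 0.05 0 0 0 0 1"

```text
clock: 30.45
position: [0.5403, -0.2197, 0.0402]
tool_rot: [3.141, -0.0, 1.462]
force: [-0.1, -0.3, 0.2]
grip_width: -0.0001
finger_force: 0.0
```

```bash
cat > door.py <<'E'
from arc import *
def show():
    H=C-.076*X+.073*Y
    for n in('top','scene'):
        k=cam(n);g=grab_frame(n).mean(2).astype(np.float32)
        for s in (60,100,130):
            v=[]
            for off in range(-40,13,3):   # bay x offset about the shut plane, top edge z=.072
                P=H-s/1000*Y+off/1000*X;u=w2px(k,[*P,.072]);v.append(int(cv2.getRectSubPix(g,(1,1),tuple(map(float,u)))[0,0]))
            print(n,s,v)
E
python3 - <<'E'
from door import *
o=observe();print(o['position'],o['force'],o['finger_force']);show()
E
```

```text
[ 0.5403 -0.2197  0.0402] [-0.0989 -0.3217  0.1761] 0.0
top 60 [70, 76, 90, 104, 105, 105, 104, 104, 104, 103, 103, 103, 104, 103, 101, 101, 101, 100]
top 100 [101, 102, 102, 102, 104, 103, 103, 105, 103, 103, 104, 103, 101, 101, 100, 102, 101, 99]
top 130 [98, 98, 100, 100, 99, 100, 101, 101, 100, 99, 100, 101, 100, 101, 100, 102, 100, 101]
scene 60 [159, 159, 160, 161, 161, 160, 159, 160, 160, 160, 162, 169, 170, 162, 131, 97, 97, 116]
scene 100 [155, 155, 155, 154, 152, 140, 115, 86, 75, 83, 108, 155, 174, 171, 143, 105, 96, 114]
scene 130 [27, 26, 24, 23, 25, 29, 40, 56, 62, 47, 42, 43, 41, 37, 42, 59, 75, 73]
```

>>> play_rows --pt "0 0.003 0 0 0 0 1" --pt "0 0.006 0 0 0 0 1" --pt "0 0.008 0 0 0 0 1" --pt "0 0.008 0 0 0 0 1"

```text
clock: 30.95
position: [0.541, -0.2199, 0.0399]
tool_rot: [-3.136, -0.002, 1.461]
force: [-19.4, 4.2, 14.1]
grip_width: 0.0001
finger_force: 10.0
```

>>> play_rows --pt "0 0.002 0 0 0 0 1" --pt "0 0.004 0 0 0 0 1" --pt "0 0.006 0 0 0 0 1" --pt "0 0.006 0 0 0 0 1"

```text
clock: 31.35
position: [0.5414, -0.22, 0.0398]
tool_rot: [-3.132, -0.003, 1.46]
force: [-37.0, 7.6, 27.4]
grip_width: -0.0
finger_force: 19.0
```

>>> play_rows --pt "0 -0.014 0 0 0 0 1" --pt "0 -0.04 0 0 0 0 1" --pt "0 -0.08 0 0 0 0 1" --pt "0 -0.12 0 0 0 0 1" --pt "0 -0.15 -0.05 0 0 0 1" --pt "0.05 -0.15 -0.15 0 0 0 1" --pt "0.1 -0.15 -0.25 0 0 0 1" --pt "0.15 -0.15 -0.35 0 0 0 1" --pt "0.15 -0.15 -0.44 0 0 0 1" --pt "0.15 -0.15 -0.44 0 0 0 1"

```text
clock: 32.35
position: [0.4821, -0.1374, 0.2645]
tool_rot: [3.136, -0.001, 1.463]
force: [-0.1, 0.0, -0.4]
grip_width: 0.0
finger_force: 0.0
```

```bash
python3 - <<'E'
from door import *
o=observe();print(o['position'],o['tool_rot'],o['force']);show()
c=shot('wrist','w11');g=cv2.imread('pics/w11.png',0)
def S(x,y,z):
    P=C+x/1000*X+y/1000*Y;u=w2px(c,[*P,z])*1.5625
    return int(cv2.getRectSubPix(g,(1,1),tuple(map(float,u)))[0,0]) if 0<u[0]<800 and 0<u[1]<600 else -1
for y in(50,20,0,-30,-60,-70): print('door top x-prof y',y,[S(x,y,.072) for x in range(-100,-50,2)])
for y in(-100,-78,-62,60,64): print('rod',y,[S(x,y,.06 if y>-83 else .083) for x in range(-20,22,2)])
print('y-prof rod',[S(0,y,.064) for y in range(-150,100,3)])
E
```

```text
[ 0.4821 -0.1374  0.2645] [ 3.1362 -0.0009  1.4627] [-0.0698  0.0235 -0.4301]
top 60 [112, 114, 114, 111, 113, 112, 111, 110, 111, 111, 110, 110, 109, 106, 121, 137, 142, 142]
top 100 [117, 117, 119, 116, 117, 117, 117, 117, 117, 117, 117, 117, 117, 116, 115, 116, 116, 116]
top 130 [115, 116, 114, 114, 114, 115, 115, 116, 116, 116, 115, 115, 116, 115, 117, 116, 118, 116]
scene 60 [153, 153, 154, 154, 155, 154, 153, 154, 154, 154, 158, 171, 184, 178, 139, 96, 94, 111]
scene 100 [153, 152, 152, 154, 155, 155, 154, 153, 153, 154, 158, 169, 184, 179, 145, 106, 97, 111]
scene 130 [154, 153, 153, 154, 154, 156, 156, 155, 153, 153, 157, 170, 185, 181, 151, 121, 132, 127]
door top x-prof y 50 [95, 96, 90, 94, 94, 93, 95, 94, 86, 141, 192, 216, 218, 217, 186, 152, 134, 131, 130, 130, 130, 132, 126, 132, 132]
door top x-prof y 20 [95, 98, 87, 95, 93, 96, 133, 131, 121, 130, 193, 216, 218, 218, 188, 131, 83, 87, 86, 117, 212, 222, 218, 232, 228]
door top x-prof y 0 [93, 98, 90, 92, 95, 93, 120, 131, 120, 132, 190, 214, 217, 216, 190, 128, 88, 88, 87, 111, 211, 231, 228, 223, 233]
door top x-pro
[... 635 characters left out ...]
 84, 83, 71, 122, 168, 166, 166, 150, 149, 152, 173, 177, 174, 175, 159, 151, 151]
rod 60 [128, 126, 127, 128, 129, 127, 129, 128, 104, 120, 170, 185, 163, 125, 125, 130, 129, 128, 125, 127, 126]
rod 64 [100, 108, 114, 114, 112, 107, 101, 101, 90, 127, 169, 185, 150, 84, 82, 82, 83, 80, 81, 93, 105]
y-prof rod [32, 32, 29, 34, 31, 32, 36, 36, 37, 38, 35, 37, 35, 38, 39, 37, 39, 36, 36, 35, 32, 33, 143, 193, 189, 186, 186, 185, 186, 190, 153, 168, 180, 153, 59, 62, 150, 176, 176, 73, 76, 139, 177, 186, 89, 71, 178, 183, 184, 185, 182, 182, 89, 156, 177, 181, 63, 178, 185, 185, 182, 123, 96, 111, 184, 192, 83, 176, 186, 183, 187, 185, 183, 182, 184, 184, 185, 183, 185, 184, 185, 185, 185, 186]
```

```bash
python3 -c "
from workcell import *
print(job_done())"
```

```text
the job is handed in; nothing more can be done
None
```

The job is handed in at about 32 s on the robot clock, with no verdict returned. By my readings the pan is flat in the bay, the skewer with all five plates present hangs released in the notches, and the door is shut.

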